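# Pin a circuit board into its test jig and switch the tester on

## Task

Get the board ready for its electrical test: push the board carriage along the jig until it is fully home against its stop, so that its hole lies under the hole of the guide bridge, then take the long test pin from the rack, put it down through both holes and press it fully home until its head sits on the bridge. Only then throw the toggle on the tester box right over to its other side. Leave the two short pins in the rack and do not disturb the other things on the bench.

Things in the scene. Friction and masses are not known exactly. Their poses are not given: they have to be found in the camera images.
- jig: Board test jig, fixed (place and yaw vary): black base block 100 (x) x 240 (y) x 30 mm high; origin at the centre of its underside, z up. The board carriage slides on top along +y. Aluminium guide bridge over it: plate 100 x 40 x 10 mm at y = +35 to +75 mm, 52 to 62 mm above the bench. Steel stop block at y = +86 to +98, 50 mm high. Low rails (36 mm high) at |x| = 40 to 50.
- bridge_hole (a point): Centre of the round through hole in the bridge, at its top face (jig x 0, y +55, 62 mm above the bench); jig's axes. 10 mm diameter, 2 mm chamfer. Straight below are the carriage's 11 mm hole (when home; 20 to 32 mm down), then an 11 mm square socket in the base.
- carriage (a joint): Slide of the board carriage along the jig's +y, m: 0 all the way out, 0.090 fully home (holes lined up, its end at the stop block). Starts between 0 and 0.045. It drags with about 3 N and stays where it is left.
- push_plate (a point): On the carriage: middle of the top edge of the outer face (looking to the jig's -y) of its upright aluminium push plate, 80 mm above the bench. Plate 70 mm wide (jig x), 8 mm thick, 30 to 80 mm above the bench; push that face towards +y. Home, this point is at jig y = -5 mm. The carriage is a grey plate 70 x 90 x 12 mm with a green board on it; its hole lies 60 mm from this face.
- rack: Grey pin rack, fixed, 50 (x) x 136 (y) x 40 mm high (place and yaw vary, left or right of the jig); origin at the centre of its underside. Three 10 mm square holes, 30 mm deep, in a row along its y at -42, 0 and +42 mm, a pin standing in each; which pin stands where varies.
- long_pin_head (a point): Long test pin: centre of its black round head, 14 mm diameter, 30 mm tall; below it a steel shaft 8 mm diameter, 50 mm long, chamfered foot; z up along the pin; about 40 g. In the rack the head is 60 to 90 mm above the bench, 16 mm higher than the short pins; grasp it with the fingers closing along the rack's x. Home, the head sits on the bridge and this point is 15 mm above the bridge's top.
- long_pin_tip (a point): The foot of the long pin's shaft, on its axis, 65 mm below the centre of the head.
- short_pin_a_head (a point): A short pin in the rack, not needed: centre of its head (same head of 14 mm diameter, 30 mm tall, but the shaft only 34 mm long); head from 44 to 74 mm above the bench.
- short_pin_b_head (a point): The other short pin in the rack, the same as the first, not needed.
- tester: Tester box, fixed, grey, 130 (x) x 110 (y) x 60 mm high, on the other side of the jig from the rack (place and yaw vary); origin at the centre of its underside. A steel toggle lever stands on its top and swings in the plane of the box's x and z; a dark display lies on the +x part of the top.
- toggle (a joint): Angle of the toggle lever, rad: 0 leaning to the box's -x, 1.0 thrown fully over to +x. It starts between 0 and 0.15, is light and stays where it is left.
- toggle_tip (a point): Centre of the 26 mm ball at the free end of the toggle lever (rod 10 mm thick). It turns about a pivot along the box's y that lies at box x = -20, y = 0, 82 mm above the bench; ball centre 65 mm from the pivot, about 139 mm above the bench and 31 mm to -x of the pivot at 0, 31 mm to +x when thrown. Around the pivot a block 70 x 50 mm, 85 mm above the bench.
- solder_spool: Metal solder spool standing on its face, 54 mm diameter, 30 mm high; origin under its centre. Leave alone.
- flux_jar: White flux jar, 48 mm diameter, 50 mm high; origin under its centre. Leave alone.
- cleaner_bottle: White cleaner bottle, 56 mm diameter, 130 mm high; origin under its centre. Leave alone.
- spare_board: Spare green circuit board lying flat, 60 x 90 x 6 mm; origin under its centre. Leave alone.
- screwdriver_grip (a point): Handle of a screwdriver lying on the bench, about 160 mm long. Leave alone.
- brush_grip (a point): Handle of a small brush lying on the bench, about 150 mm long. Leave alone.
- contact_top (a point): Centre of the top of a stiff brass contact in the socket, 38 mm below the bridge's top at the start. A pin put in comes to rest on it 12 mm short of home and must be pressed down with more than 7 N (10 to 15 N is ample); the contact gives way up to 14 mm and stays where it was pushed, without springing back.
Things that resemble listed ones, but are neither listed nor needed, are in the scene too. There is more than one size of the tester; the job needs the smaller.

How it is judged (in metres and radians):
On the way, in this order (a step that is already met when the one before it is completed fails the run):
1. the carriage is pushed home against its stop (value of joint carriage above 0.0875 m), for 0.2 s.
2. the long pin's shaft is down through the bridge and the carriage (horizontal distance between long_pin_tip and bridge_hole below 0.005 m and value of joint carriage above 0.0875 m and z of long_pin_tip in the frame of bridge_hole below -0.033 m), for 0.1 s.
3. the long pin is pressed home, its head on the bridge (horizontal distance between long_pin_tip and bridge_hole below 0.005 m and z of long_pin_tip in the frame of bridge_hole below -0.047 m and value of joint carriage above 0.0875 m), for 0.2 s.
4. the toggle is thrown over (value of joint toggle above 0.85 rad), for 0.1 s.
At the end, for the whole second after the job is handed in: The carriage is home (within 2.5 mm), the long pin stands in both holes with its head on the bridge (within 3 mm of fully home), the toggle is thrown over (past 0.85 rad), the short pins are still in the rack (moved less than 15 mm) (all of step 3 and value of joint toggle above 0.85 rad and angle between long_pin_head's own z axis and vertical below 0.12 rad and distance of each of short_pin_a_head, short_pin_b_head from where it was at the start of the episode below 0.015 m); the robot touches nothing.
It fails at once if the toggle is thrown (past 0.6 rad) before the long pin is home (value of joint toggle above 0.6 rad and not (horizontal distance between long_pin_tip and bridge_hole below 0.005 m and z of long_pin_tip in the frame of bridge_hole below -0.047 m)).
It fails at once if another thing on the bench is moved by more than 30 mm (distance of any of solder_spool, flux_jar, cleaner_bottle, spare_board, screwdriver_grip, brush_grip from where it was at the start of the episode above 0.03 m).
It fails at once if a short pin is taken out of its place (moved more than 30 mm) (distance of any of short_pin_a_head, short_pin_b_head from where it was at the start of the episode above 0.03 m).
It also fails if it takes over 59 s, if anything falls off the work surface, if the arm or the gripper's body presses on something with over 40 N, if the wrist force passes 120 N, or if a joint passes its speed limit or range.

## Robot

A 6-joint arm with a two-finger parallel gripper is mounted at the origin on the work surface. World frame = base frame: x ahead of the robot, y to its left, z up, the work surface at z = 0. Lengths are in m, angles in degrees, forces in N, time in s.
With the tool pointing down it reaches from about 0.375 to 0.9 m from the base axis. Payload 3.1 kg.
Tool frame: the origin (TCP) lies on the centre line of the jaws, within the pads' length; the fingertips stand 17 mm ahead of it and the grasp point (between the pads) lies 2 mm behind it; y points along the fingers, x is the direction in which the jaws open and shut, and the axes are right-handed (so a half turn about y gives the same grasp; the last joint's range is limited). The gripper opens to 87 mm and grips with 3 to 60 N. Pads are 19 mm wide; open, the fingers measure 117 mm over their backs; the gripper's body (75 mm by 190 mm) begins 51 mm behind the grasp point.
Start: joints at [65.002, 30.224, 82.088, -0, 67.689, -10.227], TCP at [0.159, 0.604, 0.24] pointing down, gripper open.
Joint ranges: [-176.69, 176.69], [-43.24, 126.21], [12.49, 139.97], [-82, 262], [0, 151.66], [-163.58, 163.58]. Speed limits (degrees/s): [159.86, 159.86, 180, 180, 180, 180].

## Interface

Orientations are given as a 3x3 rotation matrix whose columns are the frame's x, y, z axes.
In Python, from rig import read_state, capture, camera_info, hand_in, trace, tip_of gives the robot as it stands.
- The arm moves only by the tool jog_arm, never from a script. Its argument "steps" is a list of rows, each an object with "fingers": the opening in per cent of the stroke, from 0 (shut) to 100 (fully open); "delta_pos": the shift along the world's x, y, z in mm, a list of three; "turn": the turn about the world's z in degrees. A call has 1 to 20 rows; each row is the pose to reach, as a shift and turn from the pose commanded when the call began; what a row does not reach only later rows make up. A row lasts 1/12 s, in which the tool goes at most 41.7 mm and 7.16 degrees, less where a joint would pass 70% of its speed; a pose out of reach is approached as far as the arm can. A call with a gripper value outside its range is refused whole. The fingers move at their own pace and stop on an object; the grip force is fixed at half the most. Time passes only in rows, so rows that repeat a pose let the fingers close. It gives the time, the measured TCP pose, the force and the opening at its end, in the units of the state.
- read_state(): the state, without advancing time (a new reading comes with each control period).
- capture(name): name is "side" or "top" or "wrist"; returns the picture (480x640x3 uint8, red, green, blue); there is no depth.
- camera_info(name): a dict with "fov_y" (degrees; the focal length in pixels is half the picture's height over the tangent of half this angle, whatever the lens; pixels are square), "cx", "cy" (the principal point, pixels), "view" (4x4, takes a point from world to camera coordinates); the wrist camera has in their place "tool_from_camera" (4x4, takes a point from camera to tool coordinates, whose origin is the TCP and whose axes are the tool frame's). Camera axes: x right, y down, z forward; pixel columns grow to the right and rows downward; lengths in m; the calibration is good to about 2 mm. A picture is of the moment at which its call begins: read the wrist's pose just before it. camera_info takes no time and is no camera call.
- hand_in(): hands the job in, once; it reports no verdict.
Trained networks look in the newest picture that a camera, given by its name, has taken for a name from the list of things; names that differ only in an ending like _2 or _b are one class to them, and where a whole thing is asked for, a point or a joint stands for the part that bears it (a point fixed in the world has none). Each returns a list of dicts, best first, with "confidence" (0 to 1); they miss things now and then, are a little off and sometimes report something else, mostly with a low value. They report only what shows in the picture. A call takes as long as a camera call. They do not tell look-alikes from the thing itself.
- trace(target, camera): "mask" (480x640 bool, what is visible of it).
- tip_of(target, camera): "position" ([x, y, z] in m, in world coordinates, good to about 4 mm: a listed point, or the origin of a listed thing).
The state is a dict: "time_s": time; "joint_positions": joint angles; "qvel": joint speeds; "tau": joint torques, N m; "position": TCP position; "tcp_rot": TCP orientation; "force": force on the tool from outside, world axes, zero at the start; "moment": the same for the moment, N m; "opening": opening from 0.0 (shut) to 1.0 (fully open).
Only numpy, scipy, OpenCV 4.12 (cv2) and the standard library are available. Lean on these libraries where they do the work, as an engineer would, in place of code of your own. Each camera call takes 0.05 s, during which the arm holds its last target.

## Working session

There is one attempt and no reset: what is moved stays moved. The work goes in short steps, Python scripts to look and compute and a tool call to move; the robot and the scene stay as the last step left them, time stands still between calls to the robot, and variables do not carry over. Pictures are saved under pics/ and viewed, and the job is handed in when it is done.

Besides the shell and the picture viewer there is one more tool, called after "Request:" as name(argument=value, ...), one argument or row to a line, values as JSON. jog_arm: Moves the arm, as the interface text tells. Its arguments: {"type":"object","properties":{"steps":{"type":"array","items":{"type":"object","properties":{"fingers":{"type":"number"},"delta_pos":{"type":"array","items":{"type":"number"}},"turn":{"type":"number"}}}}},"required":["steps"]}

```bash
mkdir -p pics; ls; cat > h.py <<'E'
import numpy as np, cv2
from rig import read_state, capture, camera_info, hand_in, trace, tip_of
def save(n,img): cv2.imwrite('pics/'+n+'.png',cv2.cvtColor(img,cv2.COLOR_RGB2BGR))
def K(c):
    i=camera_info(c); f=240/np.tan(np.radians(i['fov_y']/2)); return f,i['cx'],i['cy']
def view(c):
    i=camera_info(c)
    if 'view' in i: return np.array(i['view'])
    s=read_state(); T=np.eye(4); T[:3,:3]=s['tcp_rot']; T[:3,3]=s['position']
    return np.linalg.inv(T@np.array(i['tool_from_camera']))
def proj(c,p,V=None):
    V=view(c) if V is None else V; f,cx,cy=K(c); q=V[:3,:3]@np.array(p,float)+V[:3,3]
    return np.array([cx+f*q[0]/q[2],cy+f*q[1]/q[2]])
def pix(c,u,v,z,V=None):
    V=view(c) if V is None else V; f,cx,cy=K(c); R=V[:3,:3]; o=-R.T@V[:3,3]
    d=R.T@np.array([(u-cx)/f,(v-cy)/f,1]); return o+d*(z-o[2])/d[2]
E
python3 - <<'E'
from h import *
s=read_state(); print(s['time_s'],s['position'],s['tcp_rot'],s['opening'])
for c in ['side','top','wrist']: save(c+'0',capture(c)); print(c,camera_info(c))
E
```

```text
pics
0.0 [0.15904103 0.60371006 0.23859495] [[ 2.54986147e-01 -9.12355611e-04 -9.66944276e-01]
 [ 9.66942445e-01 -1.92214151e-03  2.54987478e-01]
 [-2.09124298e-03 -9.99997736e-01  3.92075908e-04]] 0.9984058837228825
side {'fov_y': 52.5850307858203, 'cx': 321.42292658305394, 'cy': 236.23159683745865, 'view': array([[ 9.89615569e-01, -1.43739239e-01, -2.39523398e-04,
        -5.00644191e-01],
       [-8.43725165e-02, -5.79536994e-01, -8.10566562e-01,
         2.19407295e-01],
       [ 1.16371408e-01,  8.02169498e-01, -5.85646473e-01,
         1.32941361e+00],
       [ 0.00000000e+00,  0.00000000e+00,  0.00000000e+00,
         1.00000000e+00]])}
top {'fov_y': 45.05276225202603, 'cx': 321.10985089572165, 'cy': 233.26641999796055, 'view': array([[ 0.02424448, -0.9995553 ,  0.01736124,  0.11498124],
       [-0.98266618, -0.02702037, -0.18340413,  0.53908943],
       [ 0.18379167, -0.01261377, -0.98288428,  1.38637378],
       [ 0.        ,  0.        ,  0.        ,  1.        ]])}
wrist {'fov_y': 60.1561643430639, 'cx': 322.94842569726666, 'cy': 238.19040885833297, 'tool_from_camera': array([[ 9.99999974e-01,  1.25147782e-04,  1.88609799e-04,
         1.16661033e-05],
       [-1.42550914e-04, -2.99061810e-01,  9.54233731e-01,
        -1.44084738e-01],
       [ 1.75826223e-04, -9.54233734e-01, -2.99061784e-01,
         8.19439001e-02],
       [ 0.00000000e+00,  0.00000000e+00,  0.00000000e+00,
         1.00000000e+00]])}
```

View pics/side0.png

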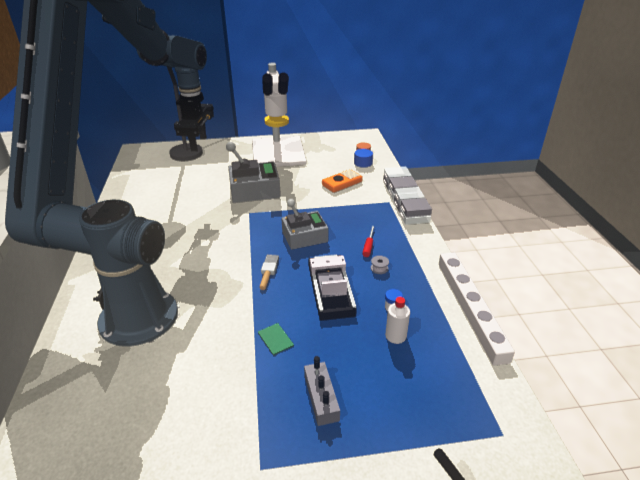

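View pics/top0.png

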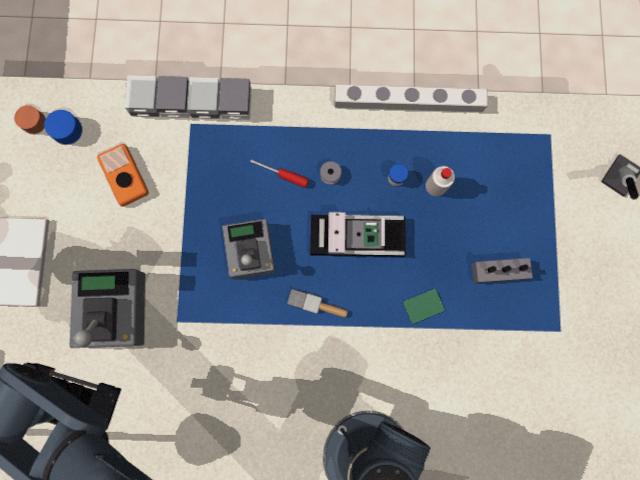

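View pics/wrist0.png

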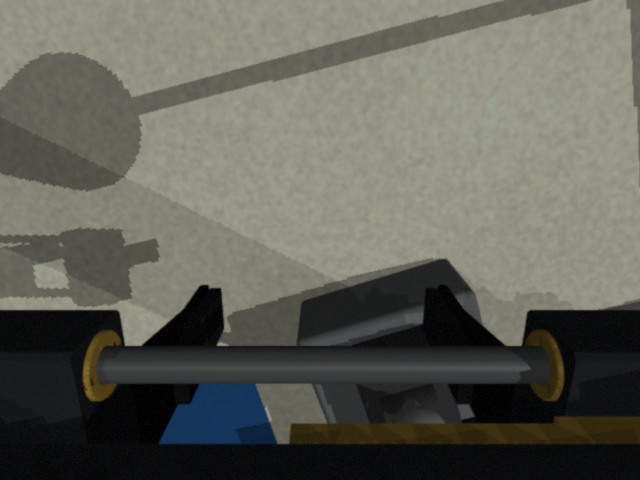

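```bash
python3 - <<'E'
from h import *
for c in ['top','side']:
    capture(c)
    for t in ['jig','push_plate','bridge_hole','rack','long_pin_head','short_pin_a_head','tester','toggle_tip','cleaner_bottle','flux_jar','spare_board','brush_grip','solder_spool']:
        for d in tip_of(t,c)[:3]: print(c,t,round(d['confidence'],2),np.round(d['position'],4),np.round(proj(c,d['position'])))
img=capture('top'); save('topA',cv2.resize(img[190:340,180:560],None,fx=2,fy=2,interpolation=cv2.INTER_CUBIC))
img=capture('side'); save('sideA',cv2.resize(img[180:440,220:440],None,fx=2.2,fy=2.2,interpolation=cv2.INTER_CUBIC))
E
```

```text
top jig 0.81 [5.367e-01 3.330e-02 3.000e-04] [358. 237.]
top push_plate 0.72 [ 0.5384 -0.0265  0.0806] [385. 232.]
top push_plate 0.7 [0.3524 0.101  0.0133] [330. 309.]
top bridge_hole 0.77 [0.5349 0.0874 0.0638] [338. 233.]
top rack 0.91 [ 0.4586 -0.3315  0.0017] [501. 271.]
top long_pin_head 0.43 [ 0.4509 -0.2869  0.0737] [492. 271.]
top long_pin_head 0.36 [0.5375 0.0876 0.0647] [338. 232.]
top short_pin_a_head 0.59 [ 0.4604 -0.3709  0.0562] [524. 268.]
top tester 0.73 [0.4958 0.311  0.0021] [249. 250.]
top tester 0.62 [3.367e-01 6.310e-01 3.000e-04] [117. 310.]
top tester 0.2 [ 0.4615 -0.3715  0.0591] [525. 268.]
top toggle_tip 0.52 [0.2647 0.6306 0.1931] [ 85. 339.]
top toggle_tip 0.44 [0.4517 0.2987 0.1434] [247. 260.]
top cleaner_bottle 0.95 [ 0.6788 -0.171  -0.001 ] [437. 186.]
top flux_jar 0.69 [ 6.959e-01 -6.620e-02  5.000e-04] [397. 179.]
top spare_board 0.66 [ 0.3678 -0.1368 -0.0027] [425. 305.]
top brush_grip 0.84 [0.3545 0.102  0.0126] [330. 308.]
top brush_grip 0.74 [ 0.68   -0.1715  0.0042] [437. 185.]
top solder_spool 0.88 [7.002e-01 1.084e-01 4.000e-04] [330. 175.]
s
[... 476 characters left out ...]
46 [ 0.4646 -0.3696  0.0572] [327. 397.]
side short_pin_a_head 0.22 [ 0.6966 -0.0649  0.0009] [392. 307.]
side tester 0.96 [ 0.3385  0.634  -0.0031] [255. 191.]
side tester 0.75 [ 4.933e-01  3.077e-01 -1.000e-04] [305. 236.]
side toggle_tip 0.49 [0.4556 0.3    0.1419] [292. 202.]
side cleaner_bottle 0.74 [ 6.737e-01 -1.689e-01 -4.000e-04] [394. 336.]
side cleaner_bottle 0.33 [0.453  0.2985 0.1438] [291. 202.]
side flux_jar 0.57 [ 0.6981 -0.0663  0.0015] [393. 307.]
side spare_board 0.59 [ 0.3665 -0.1335 -0.0011] [276. 339.]
side spare_board 0.25 [0.3533 0.103  0.0104] [266. 277.]
side brush_grip 0.65 [0.3516 0.1005 0.0113] [265. 277.]
side solder_spool 0.59 [0.6938 0.1031 0.0007] [377. 269.]
```

View pics/topA.png

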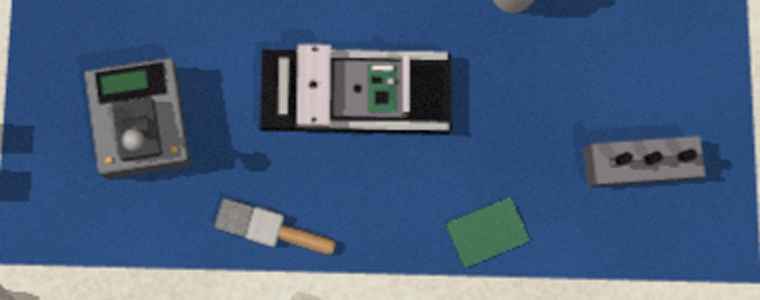

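View pics/sideA.png

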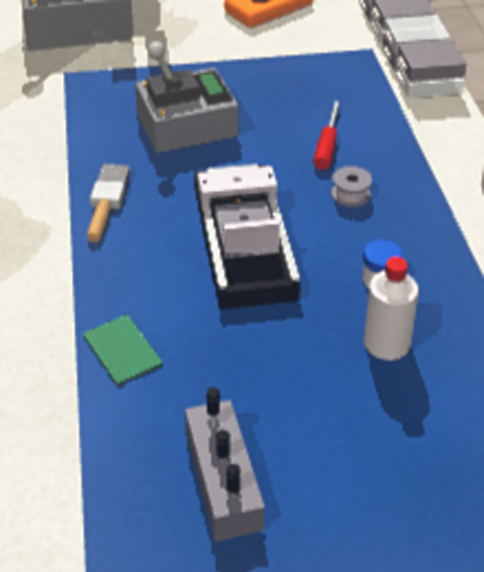

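Request:
jog_arm(
  steps=[
    {"fingers": 100,"delta_pos": [0,0,40],"turn": 0},
    {"fingers": 0,"delta_pos": [378,-624,60],"turn": -75},
    {"fingers": 0,"delta_pos": [378,-624,60],"turn": -75},
    {"fingers": 0,"delta_pos": [378,-624,60],"turn": -75},
    {"fingers": 0,"delta_pos": [378,-624,60],"turn": -75},
    {"fingers": 0,"delta_pos": [378,-624,60],"turn": -75},
    {"fingers": 0,"delta_pos": [378,-624,60],"turn": -75},
    {"fingers": 0,"delta_pos": [378,-624,60],"turn": -75},
    {"fingers": 0,"delta_pos": [378,-624,60],"turn": -75},
    {"fingers": 0,"delta_pos": [378,-624,60],"turn": -75},
    {"fingers": 0,"delta_pos": [378,-624,60],"turn": -75},
    {"fingers": 0,"delta_pos": [378,-624,60],"turn": -75},
    {"fingers": 0,"delta_pos": [378,-624,60],"turn": -75},
    {"fingers": 0,"delta_pos": [378,-624,60],"turn": -75},
    {"fingers": 0,"delta_pos": [378,-624,60],"turn": -75},
    {"fingers": 0,"delta_pos": [378,-624,60],"turn": -75},
    {"fingers": 0,"delta_pos": [378,-624,60],"turn": -75},
    {"fingers": 0,"delta_pos": [378,-624,60],"turn": -75},
    {"fingers": 0,"delta_pos": [378,-624,60],"turn": -75},
    {"fingers": 0,"delta_pos": [378,-624,60],"turn": -75},
  ],
)

```text
time_s: 3.32
position: [0.5405, -0.0244, 0.2998]
tcp_rot: [[1.0, 0.004, 0.001], [-0.001, -0.002, 1.0], [0.004, -1.0, -0.002]]
force: [-0.3, 0.5, 0.4]
opening: 0.007
```

```bash
python3 - <<'E'
from h import *
s=read_state(); print(s['time_s'],s['position'],np.round(s['tcp_rot'],3),s['qvel'])
img=capture('wrist'); save('w1',img); np.savez('w1',img=img,V=view('wrist'))
for t in ['push_plate','bridge_hole']:
    for d in tip_of(t,'wrist')[:2]: print(t,round(d['confidence'],2),np.round(d['position'],4),np.round(proj('wrist',d['position'])))
E
```

```text
3.3167 [ 0.54054382 -0.02439771  0.29976534] [[ 1.     0.004  0.001]
 [-0.001 -0.002  1.   ]
 [ 0.004 -1.    -0.002]] [ 3.62777423 -2.03527847  4.30762716  2.65569739  1.90273485  2.09340335]
push_plate 0.9 [ 0.5378 -0.0269  0.0757] [323. 211.]
push_plate 0.5 [ 0.6759 -0.1672  0.0013] [440. 312.]
bridge_hole 0.93 [0.5354 0.091  0.0627] [322.  75.]
```

View pics/w1.png

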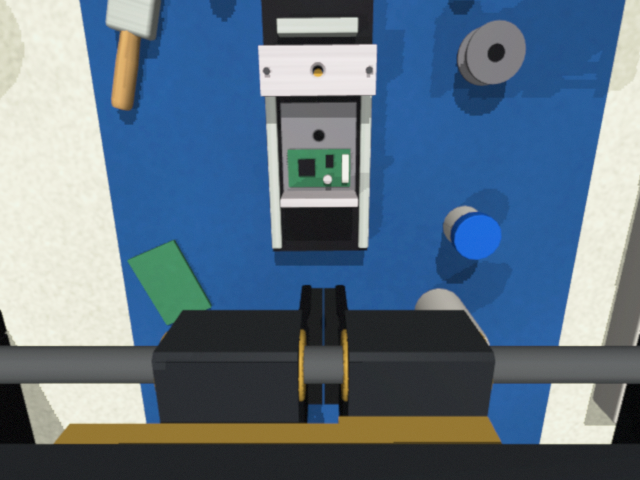

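```bash
python3 - <<'E'
from h import *
d=np.load('w1.npz'); img=d['img'];V=d['V']
for n,u,v,z in [('hole',318,70,.062),('chole',318.5,135,.042),('plateL',281,205,.08),('plateR',357,205,.08),('baseL',272,249,.03),('baseR',368,248,.03),('brL',261,96,.062),('brR',375,95,.062),('brUL',259,45,.062),('brUR',376,45,.062),('railL',279,97,.036),('railL2',283,247,.036),('railR',359,97,.036),('railR2',358,247,.036)]:
    print(n,np.round(pix('wrist',u,v,z,V),4))
save('w1c',cv2.resize(img[0:260,240:400],None,fx=3.6,fy=2.3,interpolation=cv2.INTER_CUBIC))
E
```

```text
hole [0.535  0.0919 0.062 ]
chole [0.5351 0.0366 0.042 ]
plateL [ 0.5017 -0.0222  0.08  ]
plateR [ 0.5698 -0.0221  0.08  ]
baseL [ 0.4856 -0.0809  0.03  ]
baseR [ 0.5868 -0.0798  0.03  ]
brL [0.4853 0.0708 0.062 ]
brR [0.5846 0.0717 0.062 ]
brUL [0.4854 0.1114 0.062 ]
brUR [0.5839 0.1115 0.062 ]
railL [0.4984 0.0706 0.036 ]
railL2 [ 0.4979 -0.0767  0.036 ]
railR [0.5729 0.0707 0.036 ]
railR2 [ 0.5757 -0.0767  0.036 ]
```

View pics/w1c.png

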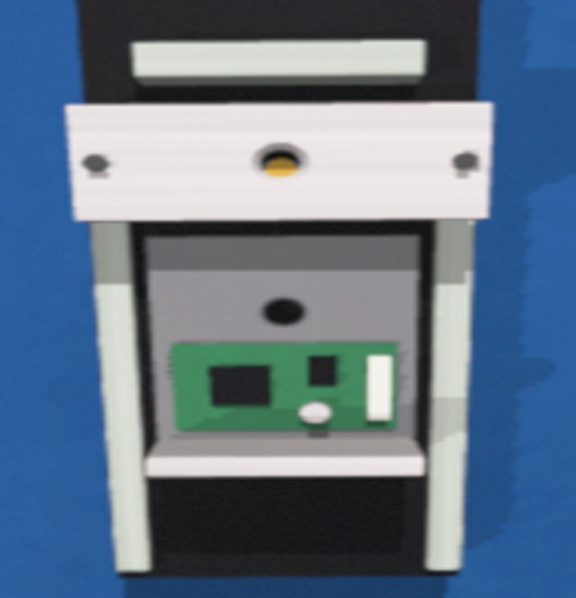

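Request:
jog_arm(
  steps=[
    {"fingers": 0,"delta_pos": [-1,-40,-10],"turn": 0},
    {"fingers": 0,"delta_pos": [-1,-60,-40],"turn": 0},
    {"fingers": 0,"delta_pos": [-1,-60,-80],"turn": 0},
    {"fingers": 0,"delta_pos": [-1,-60,-120],"turn": 0},
    {"fingers": 0,"delta_pos": [-1,-60,-160],"turn": 0},
    {"fingers": 0,"delta_pos": [-1,-60,-200],"turn": 0},
    {"fingers": 0,"delta_pos": [-1,-60,-228],"turn": 0},
    {"fingers": 0,"delta_pos": [-1,-60,-228],"turn": 0},
    {"fingers": 0,"delta_pos": [-1,-60,-228],"turn": 0},
    {"fingers": 0,"delta_pos": [-1,-50,-228],"turn": 0},
    {"fingers": 0,"delta_pos": [-1,-40,-228],"turn": 0},
    {"fingers": 0,"delta_pos": [-1,-30,-228],"turn": 0},
    {"fingers": 0,"delta_pos": [-1,-20,-228],"turn": 0},
    {"fingers": 0,"delta_pos": [-1,-10,-228],"turn": 0},
    {"fingers": 0,"delta_pos": [-1,0,-228],"turn": 0},
    {"fingers": 0,"delta_pos": [-1,10,-228],"turn": 0},
    {"fingers": 0,"delta_pos": [-1,20,-228],"turn": 0},
    {"fingers": 0,"delta_pos": [-1,26,-228],"turn": 0},
    {"fingers": 0,"delta_pos": [-1,30,-228],"turn": 0},
    {"fingers": 0,"delta_pos": [-1,30,-228],"turn": 0},
  ],
)

```text
time_s: 5.13
position: [0.536, 0.0116, 0.0713]
tcp_rot: [[1.0, -0.001, -0.004], [0.004, 0.001, 1.0], [-0.001, -1.0, 0.001]]
force: [-0.8, -0.2, 0.8]
opening: 0.007
```

```bash
python3 - <<'E'
from h import *
s=read_state(); print(s['time_s'],s['position'],s['force'])
img=capture('wrist'); save('w2',img)
E
```

```text
5.1333 [0.53599881 0.01158685 0.07130995] [-0.75647992 -0.15020508  0.77247175]
```

View pics/w2.png

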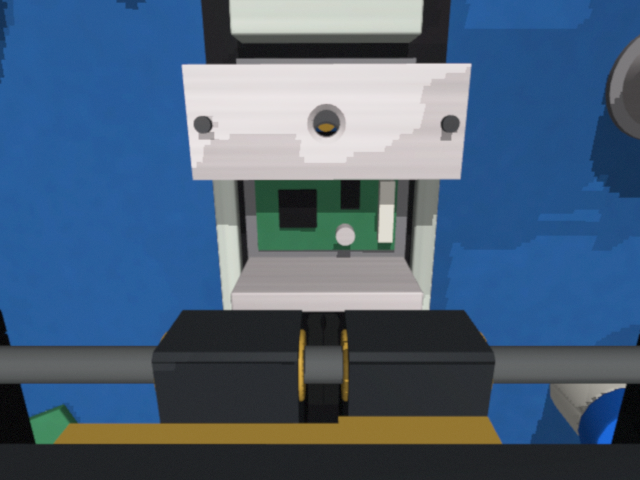

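Request:
jog_arm(
  steps=[
    {"fingers": 0,"delta_pos": [0,2,0],"turn": 0},
    {"fingers": 0,"delta_pos": [0,4,0],"turn": 0},
    {"fingers": 0,"delta_pos": [0,6,0],"turn": 0},
    {"fingers": 0,"delta_pos": [0,8,0],"turn": 0},
  ],
)

```text
time_s: 5.52
position: [0.5355, 0.018, 0.0711]
tcp_rot: [[1.0, -0.002, -0.004], [0.004, -0.0, 1.0], [-0.002, -1.0, -0.0]]
force: [-2.5, -13.0, 0.8]
opening: 0.008
```

```bash
python3 - <<'E'
from h import *
s=read_state(); print(s['time_s'],s['position'],s['force'])
img=capture('wrist'); save('w3',img)
E
```

```text
5.5167 [0.53548428 0.01795226 0.07111709] [ -2.4710918  -13.02945069   0.79299572]
```

View pics/w3.png

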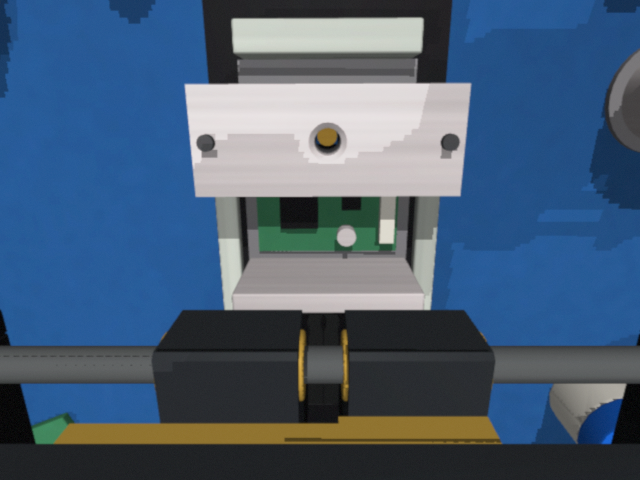

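Request:
jog_arm(
  steps=[
    {"fingers": 0,"delta_pos": [0,1,0],"turn": 0},
    {"fingers": 0,"delta_pos": [0,2,0],"turn": 0},
    {"fingers": 0,"delta_pos": [0,2,0],"turn": 0},
  ],
)

```text
time_s: 5.82
position: [0.5356, 0.018, 0.0711]
tcp_rot: [[1.0, -0.002, -0.006], [0.006, -0.004, 1.0], [-0.002, -1.0, -0.004]]
force: [-2.1, -11.8, -1.4]
opening: 0.002
```

```bash
python3 - <<'E'
from h import *
s=read_state(); print(s['time_s'],s['position'],s['force'])
img=capture('wrist'); V=view('wrist'); np.savez('w4',img=img,V=V)
for d in tip_of('bridge_hole','wrist')[:1]: print(d['confidence'],d['position'])
save('w4c',cv2.resize(img[80:200,180:480],None,fx=2.6,fy=2.6,interpolation=cv2.INTER_CUBIC))
E
```

```text
5.8167 [0.53555417 0.01796277 0.07114507] [ -2.14377716 -11.8030086   -1.36559173]
0.84 [0.5352, 0.0879, 0.0631]
```

View pics/w4c.png

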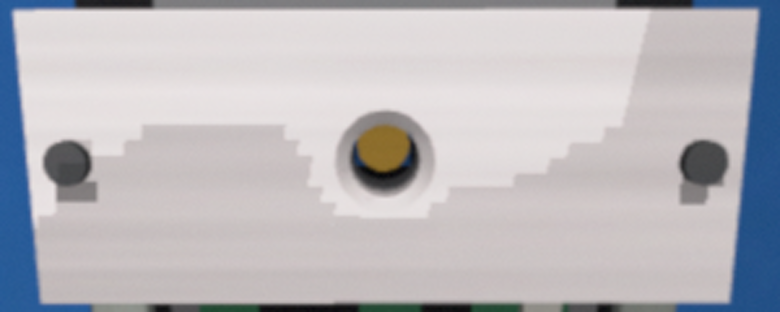

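Request:
jog_arm(
  steps=[
    {"fingers": 0,"delta_pos": [0,-20,0],"turn": 0},
    {"fingers": 0,"delta_pos": [0,-35,20],"turn": 0},
    {"fingers": 60,"delta_pos": [0,-40,60],"turn": 0},
    {"fingers": 60,"delta_pos": [-15,-65,90],"turn": 0},
    {"fingers": 60,"delta_pos": [-25,-95,110],"turn": 0},
    {"fingers": 60,"delta_pos": [-35,-130,120],"turn": 0},
    {"fingers": 60,"delta_pos": [-81,-390,169],"turn": 0},
    {"fingers": 60,"delta_pos": [-81,-390,169],"turn": 0},
    {"fingers": 60,"delta_pos": [-81,-390,169],"turn": 0},
    {"fingers": 60,"delta_pos": [-81,-390,169],"turn": 0},
    {"fingers": 60,"delta_pos": [-81,-390,169],"turn": 0},
    {"fingers": 60,"delta_pos": [-81,-390,169],"turn": 0},
    {"fingers": 60,"delta_pos": [-81,-390,169],"turn": 0},
    {"fingers": 60,"delta_pos": [-81,-390,169],"turn": 0},
    {"fingers": 60,"delta_pos": [-81,-390,169],"turn": 0},
    {"fingers": 60,"delta_pos": [-81,-390,169],"turn": 0},
    {"fingers": 60,"delta_pos": [-81,-390,169],"turn": 0},
  ],
)

```text
time_s: 7.33
position: [0.4554, -0.3674, 0.24]
tcp_rot: [[1.0, -0.001, -0.005], [0.005, 0.002, 1.0], [-0.001, -1.0, 0.002]]
force: [0.0, 0.8, -0.2]
opening: 0.601
```

```bash
python3 - <<'E'
from h import *
s=read_state(); print(s['time_s'],s['position'],np.round(s['tcp_rot'],3),s['force'],s['opening'],np.round(s['qvel'],1))
img=capture('wrist'); V=view('wrist'); np.savez('w5',img=img,V=V); save('w5',img)
for t in ['long_pin_head','short_pin_a_head','rack']:
  for d in tip_of(t,'wrist')[:3]: print(t,d['confidence'],d['position'],np.round(proj('wrist',d['position'],V)))
d=np.load('w4.npz'); print(pix('wrist',328.1,143.1,.062,d['V']))
E
```

```text
7.3333 [ 0.45535713 -0.36737703  0.23996366] [[ 1.    -0.001 -0.005]
 [ 0.005  0.002  1.   ]
 [-0.001 -1.     0.002]] [ 0.03388254  0.7745448  -0.20711531] 0.6009486530336766 [ 0.3 -0.2 -0.2 -0.4 -0.1 -0. ]
long_pin_head 0.65 [0.4523, -0.2813, 0.0761] [318. 103.]
short_pin_a_head 0.7 [0.4581, -0.3735, 0.057] [325. 222.]
rack 0.89 [0.4546, -0.3275, 0.0016] [322. 158.]
[0.53749809 0.0883866  0.062     ]
```

View pics/w5.png

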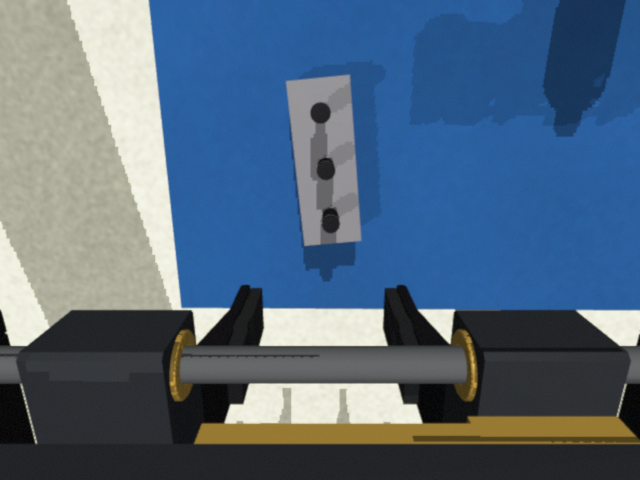

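```bash
python3 - <<'E'
from h import *
d=np.load('w5.npz'); img=d['img'];V=d['V']
c=[pix('wrist',u,v,.04,V) for u,v in [(286.5,81),(350.5,75),(361,241),(304,245.5)]]
print(np.round(c,4)); m=np.mean(c,0); ax=(c[0]+c[1]-c[2]-c[3]); ax/=np.linalg.norm(ax); print(m,ax,np.degrees(np.arctan2(-ax[0],ax[1])))
for k in (42,0,-42):
    h=m+ax*k/1e3
    for zt in (.090,.074): print(k,zt,proj('wrist',[h[0],h[1],zt],V))
save('w5c',cv2.resize(img[60:260,270:380],None,fx=3,fy=3,interpolation=cv2.INTER_CUBIC))
s=capture('side'); save('s5c',cv2.resize(s[340:430,290:350],None,fx=6,fy=6,interpolation=cv2.INTER_CUBIC))
for k in (42,0,-42):
    h=m+ax*k/1e3
    for zt in (.090,.074): print('side',k,zt,proj('side',[h[0],h[1],zt]))
E
```

```text
[[ 0.427  -0.2645  0.04  ]
 [ 0.4767 -0.2599  0.04  ]
 [ 0.4893 -0.3948  0.04  ]
 [ 0.4396 -0.3993  0.04  ]]
[ 0.45814034 -0.32961217  0.04      ] [-0.09317011  0.99565021  0.        ] 5.346007395757812
42 0.09 [321.05156378 113.01545931]
42 0.074 [321.16060269 112.82620203]
0 0.09 [326.28834808 174.58079311]
0 0.074 [326.13446135 171.35954937]
-42 0.09 [331.10080224 231.15756413]
-42 0.074 [330.72442455 225.37513946]
side 42 0.09 [317.0954115  357.78006555]
side 42 0.074 [317.13368684 362.43763927]
side 0 0.09 [321.46635618 372.45127936]
side 0 0.074 [321.46770939 377.12433332]
side -42 0.09 [326.1174508  388.06282529]
side -42 0.074 [326.07701714 392.74388583]
```

View pics/w5c.png

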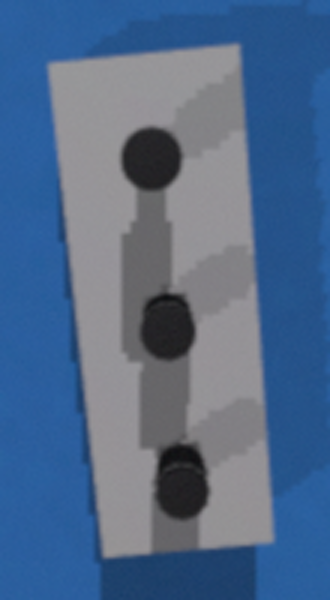

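View pics/s5c.png

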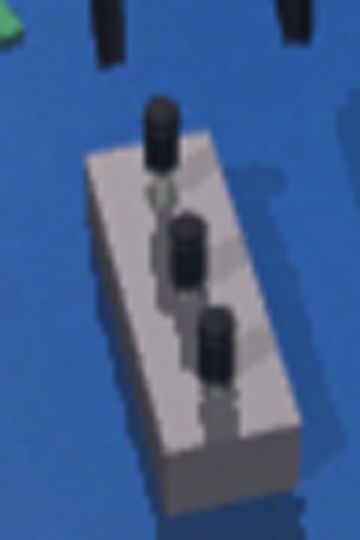

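Request:
jog_arm(
  steps=[
    {"fingers": 60,"delta_pos": [-1,40,0],"turn": 5},
    {"fingers": 60,"delta_pos": [-1,81,0],"turn": 5},
    {"fingers": 60,"delta_pos": [-1,81,-40],"turn": 5},
    {"fingers": 60,"delta_pos": [-1,81,-80],"turn": 5},
    {"fingers": 60,"delta_pos": [-1,81,-110],"turn": 5},
    {"fingers": 60,"delta_pos": [-1,81,-110],"turn": 5},
    {"fingers": 60,"delta_pos": [-1,81,-110],"turn": 5},
  ],
)

```text
time_s: 8.17
position: [0.4538, -0.2877, 0.1296]
tcp_rot: [[0.996, -0.003, -0.092], [0.092, 0.003, 0.996], [-0.002, -1.0, 0.003]]
force: [-0.3, 0.9, -0.2]
opening: 0.598
```

```bash
python3 - <<'E'
from h import *
s=read_state(); print(s['time_s'],s['position'],np.round(s['tcp_rot'],3),s['force'],s['opening'],np.round(s['qvel'],1))
img=capture('wrist'); V=view('wrist'); np.savez('w6',img=img,V=V); save('w6',img)
t=np.array(s['position']);R=np.array(s['tcp_rot'])
print('tips at',proj('wrist',t+R@[0,.017,0],V), 'head',proj('wrist',[.4540,-.2878,.09],V))
s2=capture('side'); save('s6c',cv2.resize(s2[300:430,260:380],None,fx=4,fy=4,interpolation=cv2.INTER_CUBIC))
E
```

```text
8.1667 [ 0.45377514 -0.28768989  0.12958099] [[ 0.996 -0.003 -0.092]
 [ 0.092  0.003  0.996]
 [-0.002 -1.     0.003]] [-0.29037508  0.92947669 -0.21855917] 0.5984380631963867 [-0.2 -3.  -2.7 -0.1  0.  -0.1]
tips at [319.29101901 304.34098295] head [320.18227996 283.66285708]
```

View pics/w6.png

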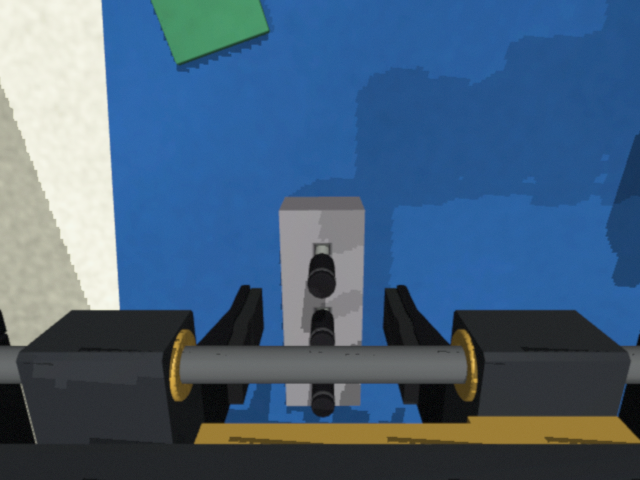

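View pics/s6c.png

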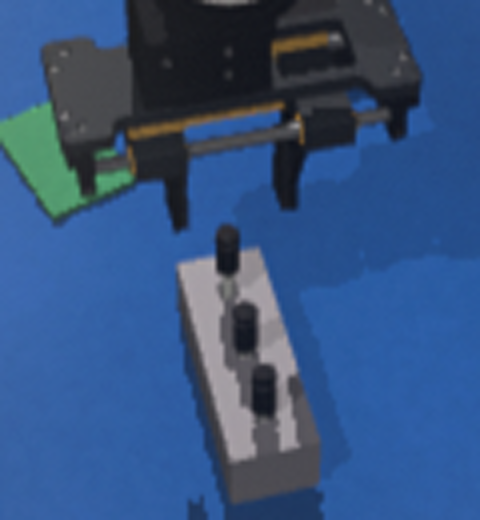

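Request:
jog_arm(
  steps=[
    {"fingers": 60,"delta_pos": [0,0,-25],"turn": 0},
    {"fingers": 60,"delta_pos": [0,0,-49],"turn": 0},
    {"fingers": 60,"delta_pos": [0,0,-49],"turn": 0},
    {"fingers": 60,"delta_pos": [0,0,-49],"turn": 0},
    {"fingers": 0,"delta_pos": [0,0,-49],"turn": 0},
    {"fingers": 0,"delta_pos": [0,0,-49],"turn": 0},
    {"fingers": 0,"delta_pos": [0,0,-49],"turn": 0},
    {"fingers": 0,"delta_pos": [0,0,-49],"turn": 0},
    {"fingers": 0,"delta_pos": [0,0,-49],"turn": 0},
    {"fingers": 0,"delta_pos": [0,0,-49],"turn": 0},
  ],
)

```text
time_s: 9.1
position: [0.4544, -0.2888, 0.0819]
tcp_rot: [[0.996, 0.0, -0.091], [0.091, -0.0, 0.996], [0.0, -1.0, -0.0]]
force: [-0.4, 0.7, 0.6]
opening: 0.229
```

Request:
jog_arm(
  steps=[
    {"fingers": 0,"delta_pos": [0,0,0],"turn": 0},
    {"fingers": 0,"delta_pos": [0,0,0],"turn": 0},
    {"fingers": 0,"delta_pos": [0,0,0],"turn": 0},
    {"fingers": 0,"delta_pos": [0,0,0],"turn": 0},
  ],
)

```text
time_s: 9.43
position: [0.4544, -0.2887, 0.0817]
tcp_rot: [[0.996, 0.0, -0.091], [0.091, -0.0, 0.996], [0.0, -1.0, -0.0]]
force: [-0.3, 0.3, 3.3]
opening: 0.149
```

Request:
jog_arm(
  steps=[
    {"fingers": 0,"delta_pos": [0,0,15],"turn": 0},
    {"fingers": 0,"delta_pos": [0,0,35],"turn": 0},
    {"fingers": 0,"delta_pos": [0,0,65],"turn": 0},
    {"fingers": 0,"delta_pos": [0,0,95],"turn": 0},
    {"fingers": 0,"delta_pos": [0,0,119],"turn": 0},
    {"fingers": 0,"delta_pos": [82,378,119],"turn": -5},
    {"fingers": 0,"delta_pos": [82,378,119],"turn": -5},
    {"fingers": 0,"delta_pos": [82,378,119],"turn": -5},
    {"fingers": 0,"delta_pos": [82,378,119],"turn": -5},
    {"fingers": 0,"delta_pos": [82,378,119],"turn": -5},
    {"fingers": 0,"delta_pos": [82,378,119],"turn": -5},
    {"fingers": 0,"delta_pos": [82,378,119],"turn": -5},
    {"fingers": 0,"delta_pos": [82,378,119],"turn": -5},
    {"fingers": 0,"delta_pos": [82,378,119],"turn": -5},
    {"fingers": 0,"delta_pos": [82,378,119],"turn": -5},
    {"fingers": 0,"delta_pos": [82,378,119],"turn": -5},
    {"fingers": 0,"delta_pos": [82,378,119],"turn": -5},
    {"fingers": 0,"delta_pos": [82,378,119],"turn": -5},
    {"fingers": 0,"delta_pos": [82,378,119],"turn": -5},
  ],
)

```text
time_s: 11.02
position: [0.536, 0.0878, 0.2004]
tcp_rot: [[1.0, -0.001, -0.002], [0.002, -0.0, 1.0], [-0.001, -1.0, -0.0]]
force: [-0.2, 0.3, -0.2]
opening: 0.151
```

```bash
python3 - <<'E'
from h import *
s=read_state(); print(s['time_s'],s['position'],np.round(s['tcp_rot'],3),s['force'],s['opening'],np.round(s['qvel'],1))
img=capture('wrist'); V=view('wrist'); np.savez('w7',img=img,V=V); save('w7',img)
save('w7c',cv2.resize(img[180:330,240:400],None,fx=4,fy=4,interpolation=cv2.INTER_CUBIC))
for t in ['long_pin_tip','bridge_hole','long_pin_head']:
  for d in tip_of(t,'wrist')[:2]: print(t,d['confidence'],d['position'],np.round(proj('wrist',d['position'],V)))
t=np.array(s['position']);R=np.array(s['tcp_rot'])
print(proj('wrist',t+R@[0,.0717,0],V), proj('wrist',[.536,.089,.062],V))
for c in ('side','top'):
  im=capture(c);save(c+'7',im)
  for t in ['long_pin_tip','long_pin_head']:
    for d in tip_of(t,c)[:2]: print(c,t,d['confidence'],d['position'])
E
```

```text
11.0167 [0.53601804 0.08781966 0.2003794 ] [[ 1.    -0.001 -0.002]
 [ 0.002 -0.     1.   ]
 [-0.001 -1.    -0.   ]] [-0.18225304  0.27419783 -0.17061733] 0.15125084947656392 [-0.3 -0.1 -0.1  0.2  0.   0.2]
long_pin_tip 0.89 [0.5405, 0.093, 0.1269] [330. 254.]
bridge_hole 0.87 [0.5371, 0.0897, 0.0631] [324. 228.]
bridge_hole 0.71 [0.6896, 0.2116, 0.0135] [532.  50.]
long_pin_head 0.93 [0.5331, 0.0923, 0.1953] [314. 312.]
long_pin_head 0.35 [0.5357, 0.0924, 0.1282] [321. 255.]
[321.67074737 263.50253005] [322.0234757  228.31896754]
side long_pin_tip 0.62 [0.5386, 0.0901, 0.1289]
side long_pin_head 0.67 [0.5392, 0.0875, 0.1945]
side long_pin_head 0.66 [0.6893, 0.2126, 0.0106]
```

View pics/w7.png

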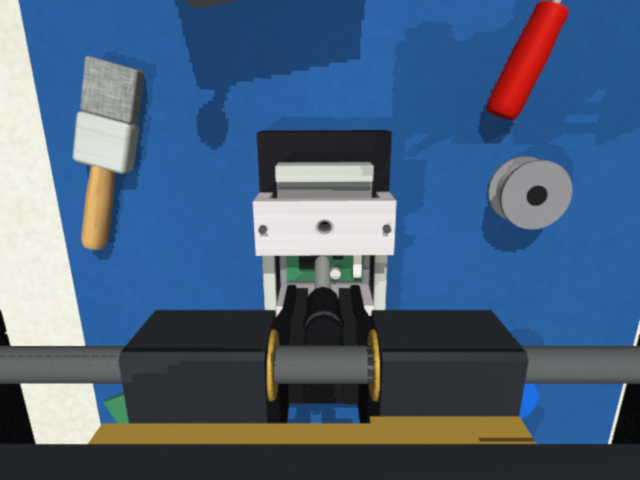

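View pics/w7c.png

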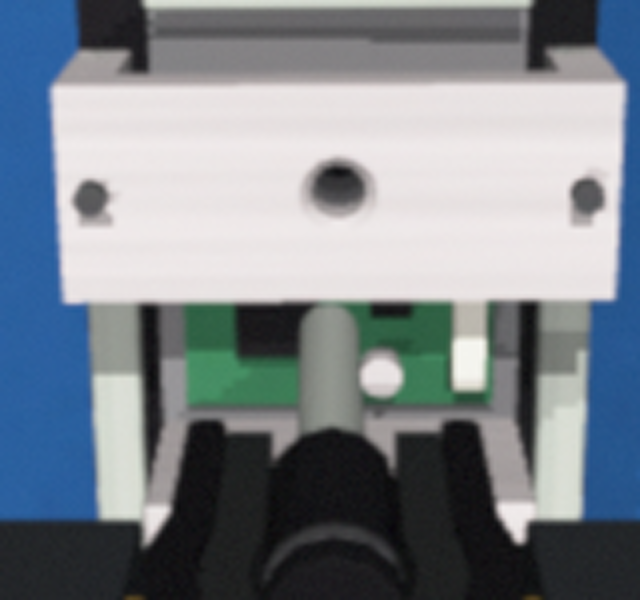

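View pics/side7.png

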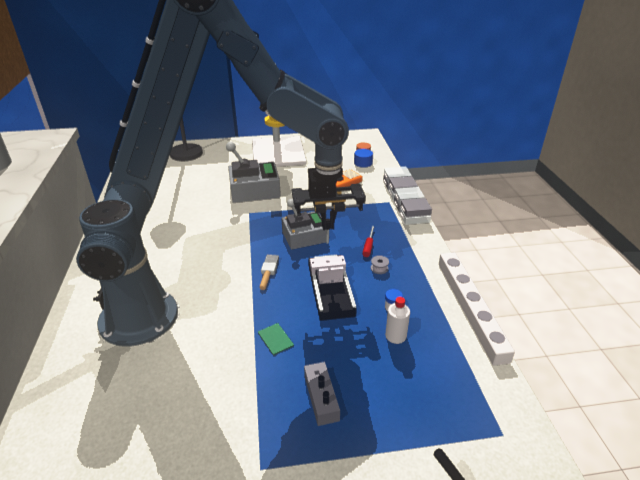

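```bash
python3 - <<'E'
from h import *
d=np.load('w7.npz');V=d['V']
print(pix('wrist',324.5,227,.062,V), pix('wrist',322.5,262,.1287,V))
# bridge screws symmetric check
print(pix('wrist',240+91/4,180+198/4,.062,V),pix('wrist',240+587/4,180+196/4,.062,V))
for t in [(.5365,.0895,.062)]: print(proj('top',t),proj('side',t))
im=cv2.imread('pics/side7.png'); 
cv2.imwrite('pics/s7c.png',cv2.resize(im[180:300,280:380],None,fx=5,fy=5,interpolation=cv2.INTER_CUBIC))
E
```

```text
[0.53775331 0.08997532 0.062     ] [0.53642434 0.08869378 0.1287    ]
[0.49392886 0.08804683 0.062     ] [0.58192243 0.08858606 0.062     ]
[337.21592785 232.49360047] [327.34637859 260.74136311]
```

View pics/s7c.png

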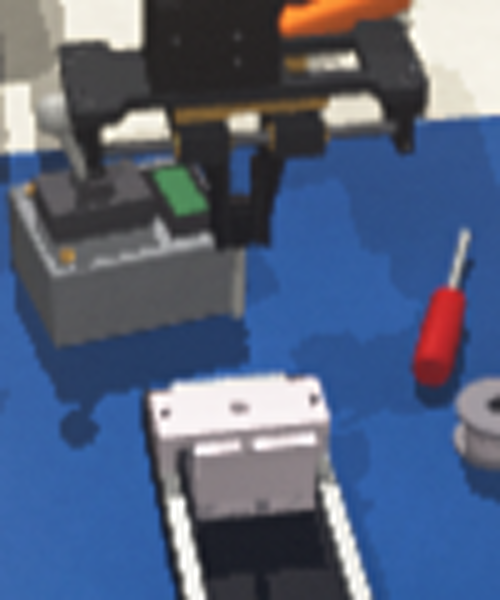

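Request:
jog_arm(
  steps=[
    {"fingers": 0,"delta_pos": [1.5,0.5,-30],"turn": 0},
    {"fingers": 0,"delta_pos": [1.5,0.5,-54],"turn": 0},
    {"fingers": 0,"delta_pos": [1.5,0.5,-54],"turn": 0},
    {"fingers": 0,"delta_pos": [1.5,0.5,-54],"turn": 0},
  ],
)

```text
time_s: 11.85
position: [0.5369, 0.0899, 0.1457]
tcp_rot: [[1.0, -0.003, -0.004], [0.004, 0.0, 1.0], [-0.003, -1.0, 0.0]]
force: [-0.7, 0.9, -0.2]
opening: 0.15
```

```bash
python3 - <<'E'
from h import *
s=read_state(); print(s['time_s'],s['position'],np.round(s['tcp_rot'],3),s['force'],s['opening'],np.round(s['qvel'],1))
img=capture('wrist'); V=view('wrist'); np.savez('w8',img=img,V=V)
save('w8c',cv2.resize(img[200:320,250:400],None,fx=5,fy=5,interpolation=cv2.INTER_CUBIC))
im=capture('side'); save('s8c',cv2.resize(im[220:290,290:370],None,fx=8,fy=8,interpolation=cv2.INTER_CUBIC))
E
```

```text
11.85 [0.53687125 0.08991294 0.14568782] [[ 1.    -0.003 -0.004]
 [ 0.004  0.     1.   ]
 [-0.003 -1.     0.   ]] [-0.71375759  0.93594091 -0.19907687] 0.15035631936532443 [ 0.1 -2.1 -2.1  0.  -0.1  0. ]
```

View pics/w8c.png

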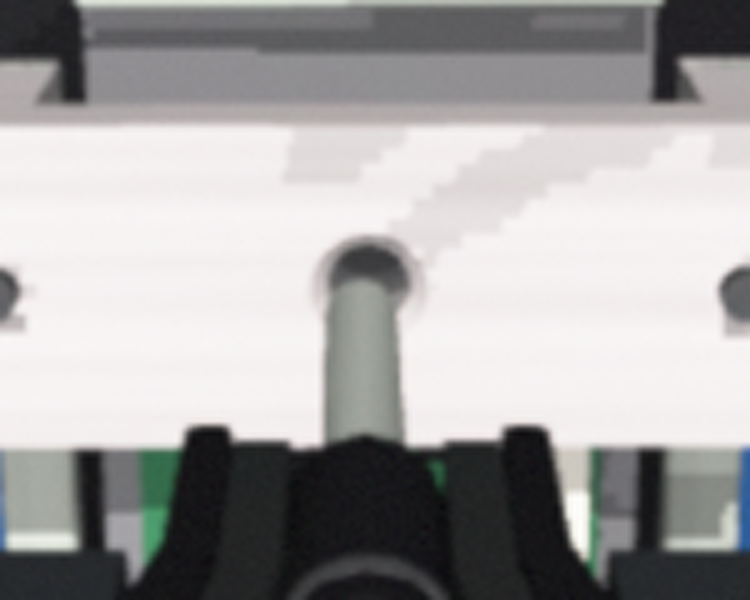

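View pics/s8c.png

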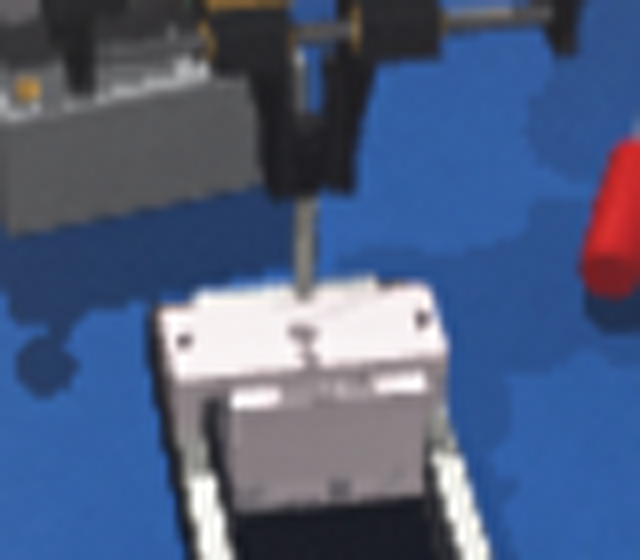

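```bash
python3 - <<'E'
from h import *
d=np.load('w8.npz');V=d['V']
print(pix('wrist',250+368.5/5,200+291/5,.062,V), pix('wrist',250+363/5,200+303/5,.074,V))
t=[.5377,.0895,.062]
# predicted chamfer ellipse
a=np.linspace(0,2*np.pi,9)[:-1]
for y in (.0885,.0900,.0915):
  p=np.array([proj('wrist',[.5377+.007*np.cos(x),y+.007*np.sin(x),.062],V) for x in a]); print(y,((p[2]-[250,200])*5),((p[6]-[250,200])*5))
E
```

```text
[0.53904049 0.08830013 0.062     ] [0.53839036 0.09127455 0.074     ]
0.0885 [357.29248297 232.86512437] [356.91221974 344.88427061]
0.09 [357.33400835 220.63244454] [356.95234163 333.0650369 ]
0.0915 [357.37568847 208.35418444] [356.99261047 321.20251615]
```

```bash
python3 - <<'E'
from h import *
d=np.load('w8.npz');V=d['V']
g=cv2.cvtColor(d['img'],cv2.COLOR_RGB2GRAY).astype(int)
for c in (285,300,345,360): print(c, g[212:232,c].tolist(), g[282:296,c].tolist())
for r0,r1 in [(224.5,289)]: print(pix('wrist',300,r0,.062,V),pix('wrist',300,r1,.062,V))
c=323
print([int(x) for x in g[240:275,324]])
for r in (255,258,262): print(r,g[r,305:345].tolist())
E
```

```text
285 [142, 142, 142, 143, 143, 142, 142, 144, 153, 169, 173, 174, 192, 227, 241, 242, 241, 240, 239, 240] [241, 239, 241, 240, 238, 237, 225, 165, 87, 67, 66, 60, 51, 40]
300 [141, 142, 143, 143, 142, 142, 143, 144, 154, 169, 172, 173, 194, 228, 241, 241, 240, 240, 239, 239] [240, 240, 240, 240, 238, 217, 107, 42, 36, 34, 34, 35, 36, 34]
345 [144, 143, 144, 146, 143, 144, 145, 144, 153, 170, 173, 175, 193, 226, 240, 241, 240, 239, 236, 231] [240, 239, 239, 240, 239, 217, 104, 44, 34, 36, 36, 36, 35, 38]
360 [144, 144, 144, 144, 144, 144, 145, 145, 152, 168, 173, 173, 184, 208, 222, 223, 221, 222, 222, 221] [240, 240, 238, 232, 213, 201, 179, 129, 98, 84, 62, 53, 42, 35]
[0.52536405 0.10878208 0.062     ] [0.52487091 0.06851627 0.062     ]
[241, 243, 244, 244, 244, 243, 229, 173, 136, 82, 63, 60, 61, 62, 69, 92, 127, 156, 158, 157, 159, 158, 160, 159, 159, 158, 158, 158, 159, 159, 159, 159, 159, 160, 159]
255 [242, 242, 242, 242, 241, 242, 237, 220, 198, 189, 154, 109, 94, 91, 95, 100, 103, 105, 101, 92, 86, 84, 81, 84, 87, 95, 130, 176, 196, 203, 229, 240, 242, 242, 242, 242, 242, 242, 242, 241]
258 [241, 241, 241, 241, 241, 240, 233, 219, 205, 199, 173, 141, 135, 144, 151, 155, 160, 162, 161, 158, 154, 143, 120, 115, 126, 136, 156, 192, 208, 211, 224, 236, 239, 240, 240, 240, 240, 240, 240, 239]
262 [241, 241, 241, 241, 240, 240, 240, 237, 229, 208, 162, 134, 137, 146, 151, 156, 160, 163, 161, 160, 155, 150, 142, 138, 185, 224, 231, 230, 228, 233, 238, 239, 240, 240, 240, 241, 240, 240, 240, 240]
```

```bash
python3 - <<'E'
from h import *
d=np.load('w8.npz');V=d['V']
for z in (.073,.074,.075): print(pix('wrist',322.6,255.8,z,V))
print(proj('side',[.5375,.0886,.062]))
for y in (.0886,.0899,.0915): print(y,proj('side',[.5375,y-.0032,.074]))
E
```

```text
[0.53837962 0.09375813 0.073     ]
[0.53837886 0.09411839 0.074     ]
[0.5383781  0.09447866 0.075     ]
[327.72987669 260.9006253 ]
0.0886 [327.92925933 258.36919371]
0.0899 [327.86047009 258.09485609]
0.0915 [327.77594517 257.75776315]
```

Request:
jog_arm(
  steps=[
    {"fingers": 0,"delta_pos": [0.6,-2.2,0],"turn": 0},
    {"fingers": 0,"delta_pos": [0.6,-2.2,-7],"turn": 0},
    {"fingers": 0,"delta_pos": [0.6,-2.2,-7],"turn": 0},
    {"fingers": 0,"delta_pos": [0.6,-2.2,-7],"turn": 0},
  ],
)

```text
time_s: 12.28
position: [0.5383, 0.0876, 0.1397]
tcp_rot: [[1.0, -0.0, -0.004], [0.004, 0.0, 1.0], [-0.0, -1.0, 0.0]]
force: [0.2, 0.2, -0.5]
opening: 0.15
```

```bash
python3 - <<'E'
from h import *
s=read_state(); print(s['time_s'],s['position'],np.round(s['tcp_rot'],3),s['force'],s['opening'],np.round(s['qvel'],1))
img=capture('wrist'); V=view('wrist'); np.savez('w9',img=img,V=V)
save('w9c',cv2.resize(img[220:300,270:380],None,fx=7,fy=7,interpolation=cv2.INTER_CUBIC))
g=cv2.cvtColor(img,cv2.COLOR_RGB2GRAY).astype(int)
print(g[225:245,300].tolist(),g[275:305,300].tolist()); print(g[245:280,324].tolist())
for r in (258,262,266): print(r,g[r,305:345].tolist())
E
```

```text
12.2833 [0.53829643 0.08757632 0.13966627] [[ 1.    -0.    -0.004]
 [ 0.004  0.     1.   ]
 [-0.    -1.     0.   ]] [ 0.18755421  0.18079545 -0.48437885] 0.15037717281794977 [ 0.  -0.1 -0.1  0.  -0.  -0. ]
[234, 235, 235, 234, 231, 226, 226, 225, 225, 223, 222, 221, 223, 232, 243, 245, 246, 246, 246, 246] [245, 246, 246, 245, 246, 246, 246, 243, 242, 243, 243, 241, 220, 106, 45, 39, 36, 37, 37, 37, 40, 35, 37, 39, 37, 37, 37, 38, 36, 36]
[244, 229, 183, 151, 108, 69, 60, 63, 67, 80, 98, 131, 159, 161, 162, 162, 162, 162, 162, 164, 164, 164, 162, 163, 163, 163, 163, 164, 164, 162, 164, 163, 164, 162, 163]
258 [243, 243, 242, 231, 217, 212, 209, 183, 152, 147, 134, 121, 131, 147, 154, 159, 162, 166, 165, 161, 159, 151, 145, 161, 196, 204, 189, 202, 231, 242, 242, 242, 242, 243, 242, 242, 243, 243, 243, 242]
262 [244, 244, 244, 242, 237, 231, 231, 233, 232, 213, 161, 134, 142, 149, 154, 159, 164, 166, 166, 162, 160, 152, 144, 145, 202, 230, 234, 240, 243, 243, 243, 243, 243, 243, 243, 243, 242, 242, 243, 242]
266 [247, 247, 247, 247, 247, 247, 246, 245, 242, 220, 163, 140, 144, 151, 155, 160, 165, 166, 165, 164, 160, 155, 146, 144, 187, 235, 246, 247, 247, 246, 246, 246, 246, 246, 247, 247, 247, 247, 246, 246]
```

View pics/w9c.png

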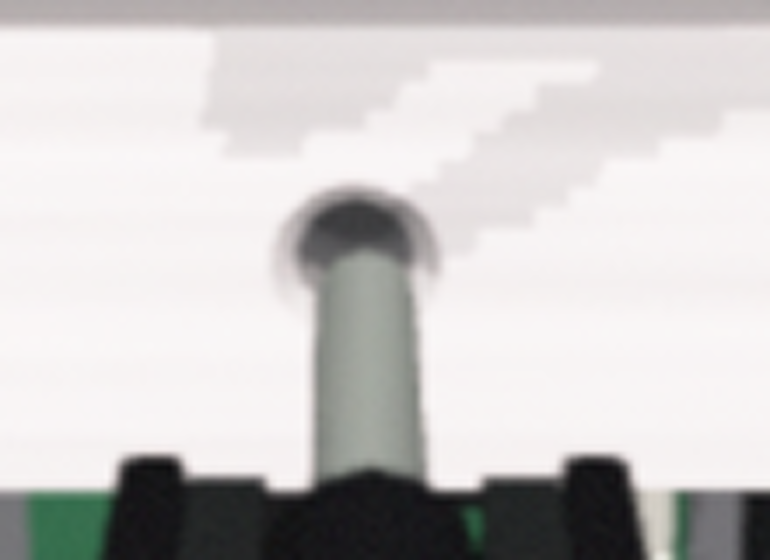

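```bash
python3 - <<'E'
from h import *
d=np.load('w9.npz');V=d['V']
c=pix('wrist',321,246.7,.062,V);t=pix('wrist',322,255.9,.068,V);print(c-[0,.007,0],t-[0,.0032,0]);
print((pix('wrist',300,223.5+14.5-.5,.062,V)+pix('wrist',300,287.7,.062,V))/2,pix('wrist',300,224,.062,V),pix('wrist',300,287.7,.062,V))
E
```

```text
[0.5378842  0.08848288 0.062     ] [0.53847082 0.08893335 0.068     ]
[0.52590809 0.08555776 0.062     ] [0.52619517 0.10872035 0.062     ] [0.52571825 0.07024102 0.062     ]
```

Request:
jog_arm(
  steps=[
    {"fingers": 0,"delta_pos": [-0.6,-0.4,0],"turn": 0},
    {"fingers": 0,"delta_pos": [-0.6,-0.4,-4],"turn": 0},
    {"fingers": 0,"delta_pos": [-0.6,-0.4,-8],"turn": 0},
    {"fingers": 0,"delta_pos": [-0.6,-0.4,-12],"turn": 0},
    {"fingers": 0,"delta_pos": [-0.6,-0.4,-14],"turn": 0},
  ],
)

```text
time_s: 12.75
position: [0.5374, 0.0873, 0.1247]
tcp_rot: [[1.0, -0.001, -0.004], [0.004, 0.0, 1.0], [-0.001, -1.0, 0.0]]
force: [0.4, 0.1, -0.8]
opening: 0.148
```

Request:
jog_arm(
  steps=[
    {"fingers": 0,"delta_pos": [0,0,-4],"turn": 0},
    {"fingers": 0,"delta_pos": [0,0,-8],"turn": 0},
    {"fingers": 0,"delta_pos": [0,0,-12],"turn": 0},
    {"fingers": 0,"delta_pos": [0,0,-16],"turn": 0},
    {"fingers": 0,"delta_pos": [0,0,-20],"turn": 0},
    {"fingers": 0,"delta_pos": [0,0,-20],"turn": 0},
  ],
)

```text
time_s: 13.25
position: [0.5372, 0.0872, 0.1046]
tcp_rot: [[1.0, -0.002, -0.004], [0.004, 0.0, 1.0], [-0.002, -1.0, 0.0]]
force: [-0.5, 0.0, -0.5]
opening: 0.15
```

Request:
jog_arm(
  steps=[
    {"fingers": 0,"delta_pos": [0,0,-3],"turn": 0},
    {"fingers": 0,"delta_pos": [0,0,-6],"turn": 0},
    {"fingers": 0,"delta_pos": [0,0,-9],"turn": 0},
    {"fingers": 0,"delta_pos": [0,0,-11],"turn": 0},
    {"fingers": 0,"delta_pos": [0,0,-12],"turn": 0},
  ],
)

```text
time_s: 13.67
position: [0.5381, 0.0872, 0.094]
tcp_rot: [[1.0, 0.001, -0.004], [0.004, -0.0, 1.0], [0.001, -1.0, -0.0]]
force: [-1.4, 0.0, 6.9]
opening: 0.148
```

Request:
jog_arm(
  steps=[
    {"fingers": 0,"delta_pos": [0,0,-2],"turn": 0},
    {"fingers": 0,"delta_pos": [0,0,-4],"turn": 0},
    {"fingers": 0,"delta_pos": [0,0,-6],"turn": 0},
    {"fingers": 0,"delta_pos": [0,0,-7],"turn": 0},
    {"fingers": 0,"delta_pos": [0,0,-8],"turn": 0},
  ],
)

```text
time_s: 14.08
position: [0.5382, 0.0872, 0.0864]
tcp_rot: [[1.0, 0.001, -0.004], [0.004, -0.0, 1.0], [0.001, -1.0, -0.0]]
force: [-1.0, -0.4, 6.7]
opening: 0.15
```

Request:
jog_arm(
  steps=[
    {"fingers": 0,"delta_pos": [0,0,-1],"turn": 0},
    {"fingers": 0,"delta_pos": [0,0,-2],"turn": 0},
    {"fingers": 0,"delta_pos": [0,0,-3],"turn": 0},
    {"fingers": 0,"delta_pos": [0,0,-4],"turn": 0},
    {"fingers": 0,"delta_pos": [0,0,-4],"turn": 0},
  ],
)

```text
time_s: 14.5
position: [0.5382, 0.0872, 0.0836]
tcp_rot: [[1.0, 0.001, -0.004], [0.004, -0.0, 1.0], [0.001, -1.0, -0.0]]
force: [-1.9, -0.1, 14.5]
opening: 0.149
```

```bash
python3 - <<'E'
from h import *
s=read_state(); print(s['time_s'],s['position'],s['force'],s['opening'])
im=capture('side'); save('s10c',cv2.resize(im[220:290,290:370],None,fx=8,fy=8,interpolation=cv2.INTER_CUBIC))
E
```

```text
14.5 [0.53816053 0.08723972 0.0835684 ] [-1.87502674 -0.11981722 14.5243542 ] 0.14872592463695372
```

View pics/s10c.png

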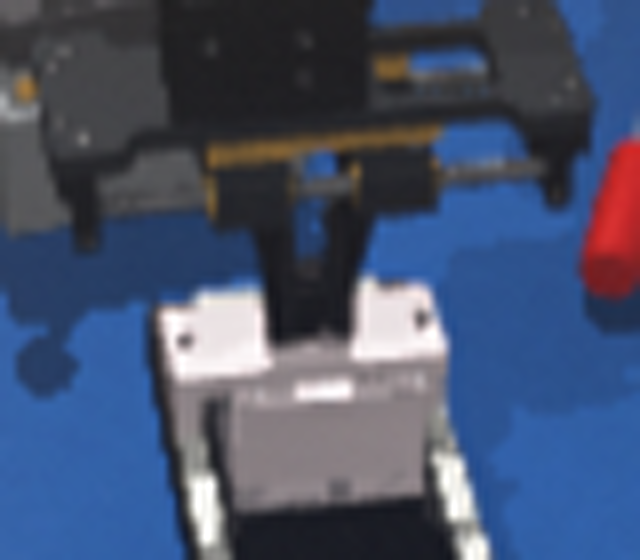

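Request:
jog_arm(
  steps=[
    {"fingers": 0,"delta_pos": [0,0,1],"turn": 0},
    {"fingers": 50,"delta_pos": [0,0,3],"turn": 0},
    {"fingers": 50,"delta_pos": [0,0,3],"turn": 0},
    {"fingers": 50,"delta_pos": [0,0,3],"turn": 0},
    {"fingers": 50,"delta_pos": [0,0,3],"turn": 0},
    {"fingers": 50,"delta_pos": [0,0,20],"turn": 0},
    {"fingers": 50,"delta_pos": [0,0,50],"turn": 0},
    {"fingers": 50,"delta_pos": [0,-20,90],"turn": 0},
    {"fingers": 50,"delta_pos": [0,-40,120],"turn": 0},
    {"fingers": 50,"delta_pos": [0,-40,120],"turn": 0},
    {"fingers": 50,"delta_pos": [0,-40,120],"turn": 0},
  ],
)

```text
time_s: 15.47
position: [0.5393, 0.0463, 0.2034]
tcp_rot: [[1.0, 0.005, -0.002], [0.002, -0.001, 1.0], [0.005, -1.0, -0.001]]
force: [-0.3, 0.2, -0.6]
opening: 0.497
```

```bash
python3 - <<'E'
from h import *
s=read_state(); print(s['time_s'],s['position'],s['force'],s['opening'])
im=capture('side'); save('s11c',cv2.resize(im[180:320,260:380],None,fx=5,fy=4,interpolation=cv2.INTER_CUBIC))
img=capture('wrist'); V=view('wrist'); np.savez('w11',img=img,V=V); save('w11',img)
for c in ('side','wrist'):
 for t in ['long_pin_head','toggle_tip','tester']:
  for d in tip_of(t,c)[:2]: print(c,t,d['confidence'],d['position'],np.round(proj(c,d['position'])))
E
```

```text
15.4667 [0.53926275 0.04628601 0.20341785] [-0.276584    0.20026558 -0.57602772] 0.4974813625422687
side long_pin_head 0.59 [0.5409, 0.0857, 0.0796] [329. 257.]
side toggle_tip 0.63 [0.2676, 0.6365, 0.192] [231. 146.]
side toggle_tip 0.39 [0.4548, 0.3013, 0.1417] [292. 202.]
side tester 0.72 [0.3355, 0.6348, -0.0023] [254. 191.]
side tester 0.67 [0.3665, -0.1311, -0.0009] [276. 338.]
wrist long_pin_head 0.58 [0.5351, 0.0939, 0.0785] [320. 168.]
```

View pics/s11c.png

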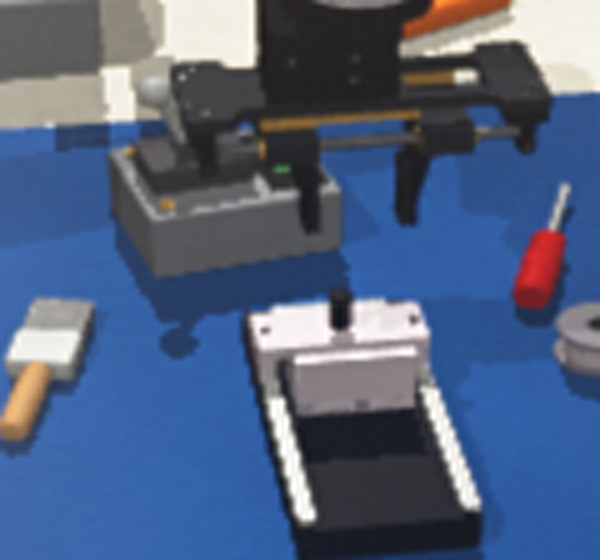

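View pics/w11.png

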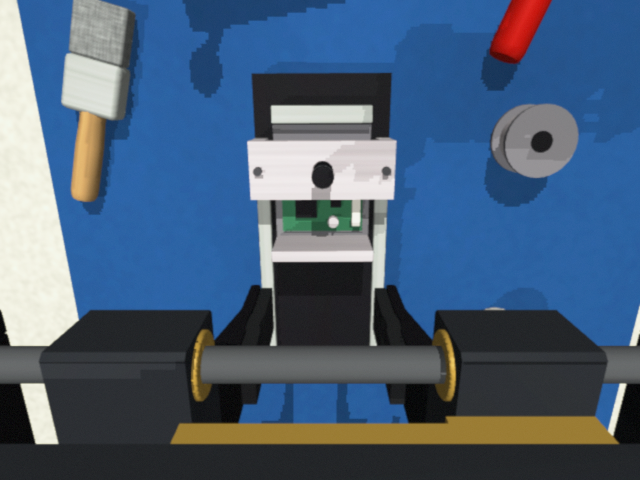

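Request:
jog_arm(
  steps=[
    {"fingers": 0,"delta_pos": [0,40,0],"turn": 0},
    {"fingers": 0,"delta_pos": [0,40,0],"turn": 0},
    {"fingers": 0,"delta_pos": [0,40,0],"turn": 0},
    {"fingers": 0,"delta_pos": [0,40,-20],"turn": 0},
    {"fingers": 0,"delta_pos": [0,40,-40],"turn": 0},
    {"fingers": 0,"delta_pos": [0,40,-60],"turn": 0},
    {"fingers": 0,"delta_pos": [0,40,-75],"turn": 0},
    {"fingers": 0,"delta_pos": [0,40,-82],"turn": 0},
    {"fingers": 0,"delta_pos": [0,40,-86],"turn": 0},
    {"fingers": 0,"delta_pos": [0,40,-86],"turn": 0},
  ],
)

```text
time_s: 16.7
position: [0.5376, 0.0869, 0.1149]
tcp_rot: [[1.0, -0.001, -0.004], [0.004, -0.0, 1.0], [-0.001, -1.0, -0.0]]
force: [-0.7, -0.3, 0.2]
opening: -0.001
```

Request:
jog_arm(
  steps=[
    {"fingers": 0,"delta_pos": [0,0,-2],"turn": 0},
    {"fingers": 0,"delta_pos": [0,0,-4],"turn": 0},
    {"fingers": 0,"delta_pos": [0,0,-6],"turn": 0},
    {"fingers": 0,"delta_pos": [0,0,-7],"turn": 0},
    {"fingers": 0,"delta_pos": [0,0,-7],"turn": 0},
  ],
)

```text
time_s: 17.12
position: [0.5384, 0.0872, 0.1095]
tcp_rot: [[1.0, 0.002, -0.004], [0.004, -0.0, 1.0], [0.002, -1.0, -0.0]]
force: [0.0, -0.2, 3.5]
opening: 0.004
```

Request:
jog_arm(
  steps=[
    {"fingers": 0,"delta_pos": [0,0,-1],"turn": 0},
    {"fingers": 0,"delta_pos": [0,0,-2],"turn": 0},
    {"fingers": 0,"delta_pos": [0,0,-3],"turn": 0},
    {"fingers": 0,"delta_pos": [0,0,-3],"turn": 0},
  ],
)

```text
time_s: 17.45
position: [0.5386, 0.0872, 0.1091]
tcp_rot: [[1.0, 0.003, -0.004], [0.004, -0.0, 1.0], [0.003, -1.0, -0.0]]
force: [-5.4, -0.2, 21.6]
opening: 0.008
```

Request:
jog_arm(
  steps=[
    {"fingers": 0,"delta_pos": [0,0,10],"turn": 0},
    {"fingers": 0,"delta_pos": [0,0,50],"turn": 0},
    {"fingers": 0,"delta_pos": [0,0,90],"turn": 0},
    {"fingers": 0,"delta_pos": [-20,30,120],"turn": 0},
    {"fingers": 0,"delta_pos": [-40,70,160],"turn": 0},
    {"fingers": 0,"delta_pos": [-48,110,195],"turn": 0},
    {"fingers": 0,"delta_pos": [-48,130,195],"turn": 0},
    {"fingers": 0,"delta_pos": [-48,130,195],"turn": 0},
    {"fingers": 0,"delta_pos": [-48,130,195],"turn": 0},
  ],
)

```text
time_s: 18.2
position: [0.49, 0.2197, 0.3027]
tcp_rot: [[1.0, 0.005, -0.008], [0.008, 0.001, 1.0], [0.005, -1.0, 0.001]]
force: [-0.9, 0.1, -1.0]
opening: 0.006
```

```bash
python3 - <<'E'
from h import *
s=read_state(); print(s['time_s'],s['position'],s['force'],s['opening'],np.round(s['qvel'],1))
img=capture('wrist'); V=view('wrist'); np.savez('w12',img=img,V=V); save('w12',img)
for c in ('wrist',):
 for t in ['toggle_tip','tester']:
  for d in tip_of(t,c)[:2]: print(c,t,d['confidence'],d['position'],np.round(proj(c,d['position'])))
im=capture('side'); save('s12c',cv2.resize(im[220:320,290:370],None,fx=6,fy=6,interpolation=cv2.INTER_CUBIC))
E
```

```text
18.2 [0.48996646 0.21967339 0.30267512] [-0.92742918  0.13621593 -1.04715561] 0.005944742324110429 [-3.3  2.1  3.2 -2.2 -1.1 -1.6]
wrist toggle_tip 0.63 [0.453, 0.2996, 0.1436] [270. 107.]
wrist tester 0.81 [0.4939, 0.3056, -0.0014] [328. 101.]
```

View pics/w12.png

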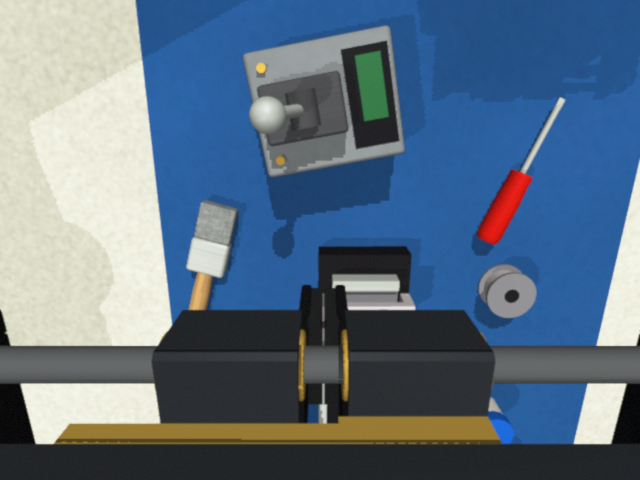

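View pics/s12c.png

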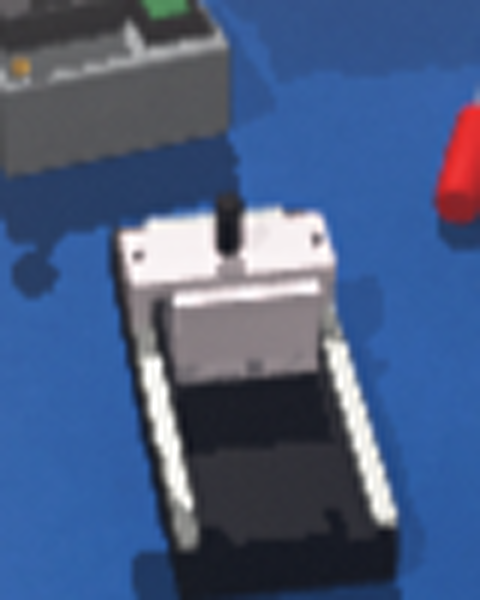

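```bash
python3 - <<'E'
from h import *
d=np.load('w12.npz');V=d['V']
c=[pix('wrist',u,v,.06,V) for u,v in [(244.5,54),(388,27),(404,152.5),(270,171)]]
print(np.round(c,4),[np.linalg.norm(c[i]-c[(i+1)%4]) for i in range(4)],np.mean(c,0))
e=c[1]-c[0];print(np.degrees(np.arctan2(e[1],e[0])))
e=c[2]-c[3];print(np.degrees(np.arctan2(e[1],e[0])))
print(pix('wrist',268,114.5,.139,V))
save('w12c',cv2.resize(d['img'][10:190,230:420],None,fx=3.4,fy=3.2,interpolation=cv2.INTER_CUBIC))
E
```

```text
[[0.4227 0.3441 0.06  ]
 [0.5442 0.3658 0.06  ]
 [0.5644 0.2622 0.06  ]
 [0.4414 0.2445 0.06  ]] [np.float64(0.1234410899329433), np.float64(0.10555933175952299), np.float64(0.12435184058837075), np.float64(0.10130856860614522)] [0.49317247 0.30416059 0.06      ]
10.146445946581983
8.192067153083983
[0.45102609 0.29583121 0.139     ]
```

View pics/w12c.png

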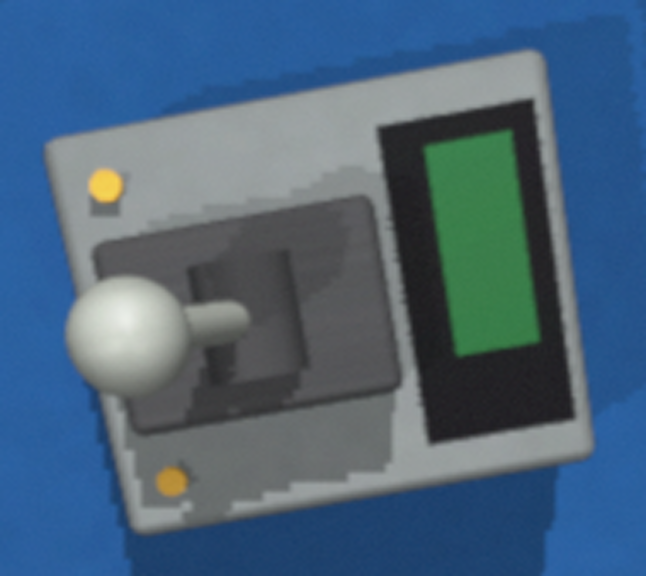

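Request:
jog_arm(
  steps=[
    {"fingers": 0,"delta_pos": [-40,30,0],"turn": 7},
    {"fingers": 0,"delta_pos": [-75,55,0],"turn": 10},
    {"fingers": 0,"delta_pos": [-91,69,-30],"turn": 10},
    {"fingers": 0,"delta_pos": [-91,69,-70],"turn": 10},
    {"fingers": 0,"delta_pos": [-91,69,-110],"turn": 10},
    {"fingers": 0,"delta_pos": [-91,69,-145],"turn": 10},
    {"fingers": 0,"delta_pos": [-91,69,-157],"turn": 10},
    {"fingers": 0,"delta_pos": [-91,69,-157],"turn": 10},
    {"fingers": 0,"delta_pos": [-91,69,-157],"turn": 10},
  ],
)

```text
time_s: 19.15
position: [0.3987, 0.2849, 0.1422]
tcp_rot: [[0.984, -0.003, -0.176], [0.176, -0.002, 0.984], [-0.004, -1.0, -0.001]]
force: [0.2, -0.6, 0.8]
opening: 0.004
```

```bash
python3 - <<'E'
from h import *
s=read_state(); print(s['time_s'],s['position'],s['force'],s['opening'],np.round(s['qvel'],1))
img=capture('wrist'); V=view('wrist'); np.savez('w13',img=img,V=V); save('w13',img)
E
```

```text
19.15 [0.39865371 0.28488391 0.14222182] [ 0.15564442 -0.56151582  0.77128087] 0.004233141168097044 [ 0.5 -2.5 -1.9  0.2  0.2  0.1]
```

View pics/w13.png

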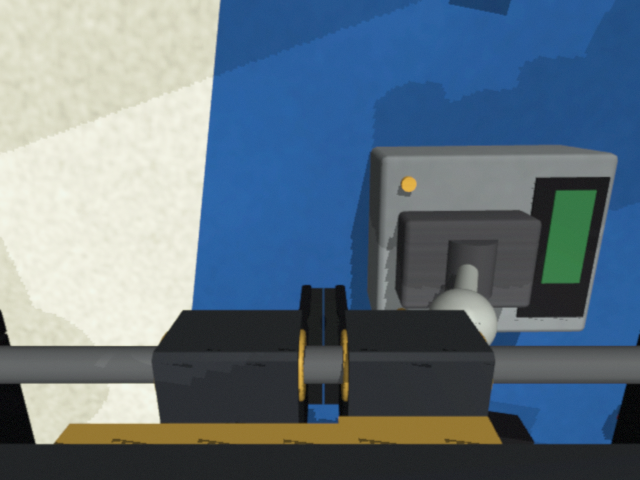

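```bash
python3 - <<'E'
from h import *
d=np.load('w13.npz');V=d['V'];s=read_state();R=np.array(s['tcp_rot'])
for z in (.139,.143): 
  p=pix('wrist',463,320,z,V);print(p,R.T@(p-s['position']))
E
```

```text
[0.45499163 0.29689089 0.139     ] [0.05660002 0.00435649 0.00149582]
[0.45312249 0.29876877 0.143     ] [0.05508834 0.00035672 0.00367224]
```

Request:
jog_arm(
  steps=[
    {"fingers": 0,"delta_pos": [12,3,0],"turn": 0},
    {"fingers": 0,"delta_pos": [22,5,0],"turn": 0},
    {"fingers": 0,"delta_pos": [29,6,0],"turn": 0},
    {"fingers": 0,"delta_pos": [36,8,0],"turn": 0},
    {"fingers": 0,"delta_pos": [43,9,0],"turn": 0},
    {"fingers": 0,"delta_pos": [50,10,0],"turn": 0},
    {"fingers": 0,"delta_pos": [57,12,0],"turn": 0},
    {"fingers": 0,"delta_pos": [64,13,0],"turn": 0},
    {"fingers": 0,"delta_pos": [70,14,0],"turn": 0},
    {"fingers": 0,"delta_pos": [70,14,0],"turn": 0},
  ],
)

```text
time_s: 20.03
position: [0.4707, 0.3007, 0.1435]
tcp_rot: [[0.984, 0.002, -0.177], [0.177, 0.001, 0.984], [0.002, -1.0, 0.0]]
force: [0.3, 0.5, 0.6]
opening: 0.006
```

```bash
python3 - <<'E'
from h import *
s=read_state(); print(s['time_s'],s['position'],s['force'])
img=capture('wrist'); save('w14',img)
im=capture('side'); save('s14c',cv2.resize(im[170:270,250:350],None,fx=6,fy=6,interpolation=cv2.INTER_CUBIC))
E
```

```text
20.0333 [0.47074142 0.30065233 0.14346811] [0.30593202 0.49417835 0.593094  ]
```

View pics/w14.png

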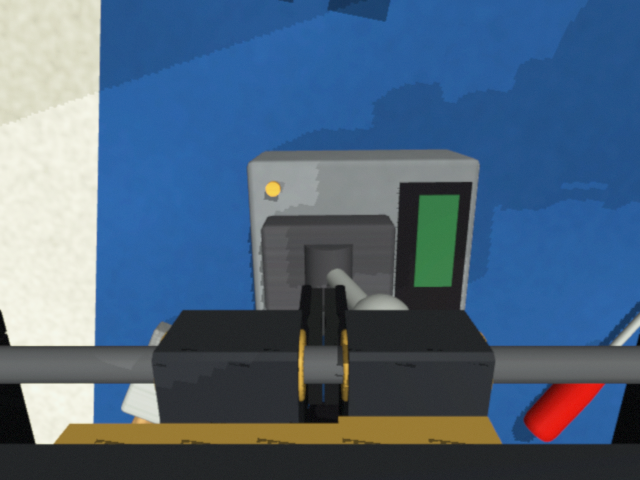

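View pics/s14c.png

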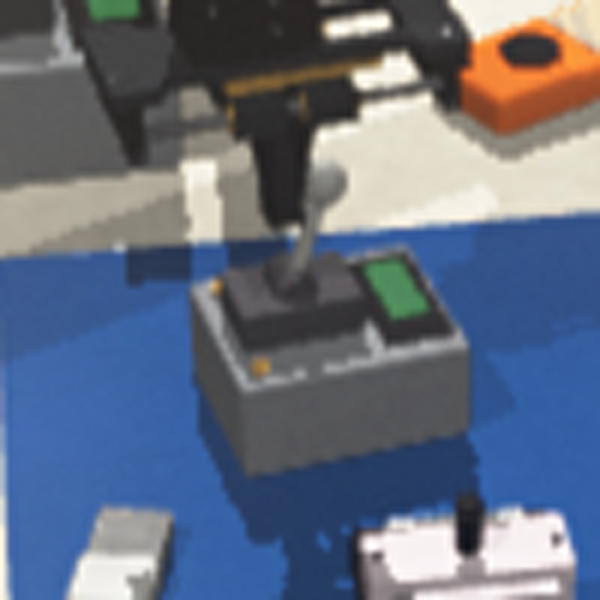

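Request:
jog_arm(
  steps=[
    {"fingers": 0,"delta_pos": [2,0.4,0],"turn": 0},
    {"fingers": 0,"delta_pos": [4,0.7,0],"turn": 0},
    {"fingers": 0,"delta_pos": [6,1,0],"turn": 0},
    {"fingers": 0,"delta_pos": [6,1,0],"turn": 0},
  ],
)

```text
time_s: 20.47
position: [0.4747, 0.3012, 0.1434]
tcp_rot: [[0.984, -0.001, -0.178], [0.178, -0.0, 0.984], [-0.001, -1.0, -0.0]]
force: [-1.3, -0.4, -0.6]
opening: 0.002
```

Request:
jog_arm(
  steps=[
    {"fingers": 0,"delta_pos": [2,0.4,0],"turn": 0},
    {"fingers": 0,"delta_pos": [4,0.7,0],"turn": 0},
    {"fingers": 0,"delta_pos": [5,1,0],"turn": 0},
    {"fingers": 0,"delta_pos": [5,1,0],"turn": 0},
  ],
)

```text
time_s: 20.8
position: [0.4801, 0.3022, 0.1435]
tcp_rot: [[0.984, 0.0, -0.178], [0.178, -0.0, 0.984], [0.0, -1.0, -0.0]]
force: [-1.3, -1.0, -0.8]
opening: 0.007
```

Request:
jog_arm(
  steps=[
    {"fingers": 0,"delta_pos": [2,0.4,0],"turn": 0},
    {"fingers": 0,"delta_pos": [4,0.7,0],"turn": 0},
    {"fingers": 0,"delta_pos": [5,1,0],"turn": 0},
    {"fingers": 0,"delta_pos": [5,1,0],"turn": 0},
  ],
)

```text
time_s: 21.13
position: [0.4829, 0.3028, 0.1433]
tcp_rot: [[0.984, -0.005, -0.178], [0.178, -0.001, 0.984], [-0.005, -1.0, -0.001]]
force: [-5.1, -0.3, 1.3]
opening: 0.005
```

```bash
python3 - <<'E'
from h import *
s=read_state(); print(s['time_s'],s['position'],s['force'])
img=capture('wrist'); save('w15',img)
im=capture('side'); save('s15c',cv2.resize(im[170:270,250:350],None,fx=6,fy=6,interpolation=cv2.INTER_CUBIC))
E
```

```text
21.1333 [0.48293989 0.30276994 0.14332849] [-5.0645514  -0.27951232  1.3059848 ]
```

View pics/s15c.png

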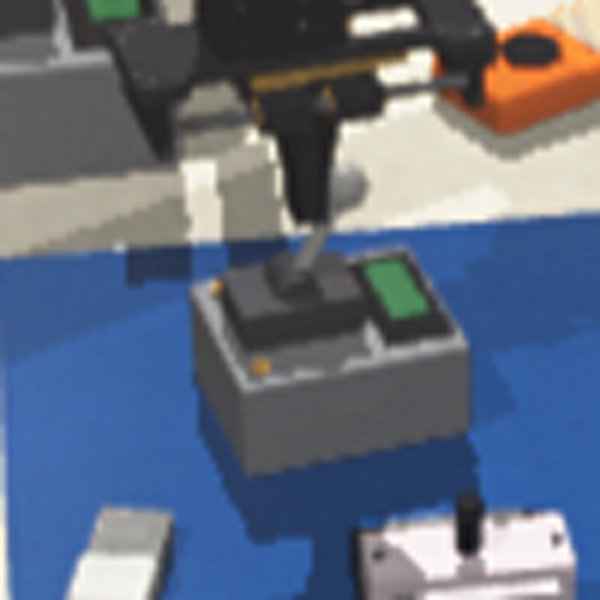

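Force has built up and progress stalled at the end stop; a final little push, then retreat and check.

Request:
jog_arm(
  steps=[
    {"fingers": 0,"delta_pos": [2,0.4,0],"turn": 0},
    {"fingers": 0,"delta_pos": [3,0.5,0],"turn": 0},
    {"fingers": 0,"delta_pos": [3,0.5,0],"turn": 0},
  ],
)

```text
time_s: 21.48
position: [0.4831, 0.3028, 0.1432]
tcp_rot: [[0.984, -0.01, -0.178], [0.178, -0.003, 0.984], [-0.011, -1.0, -0.001]]
force: [-10.6, -2.7, 6.0]
opening: 0.008
```

Request:
jog_arm(
  steps=[
    {"fingers": 0,"delta_pos": [-15,-3,0],"turn": 0},
    {"fingers": 0,"delta_pos": [-45,-9,10],"turn": 0},
    {"fingers": 0,"delta_pos": [-70,-14,50],"turn": 0},
    {"fingers": 0,"delta_pos": [-70,-14,90],"turn": 0},
    {"fingers": 0,"delta_pos": [-45,-70,150],"turn": 0},
    {"fingers": 0,"delta_pos": [-20,-100,160],"turn": 0},
    {"fingers": 0,"delta_pos": [0,-140,160],"turn": 0},
    {"fingers": 0,"delta_pos": [0,-140,160],"turn": 0},
    {"fingers": 0,"delta_pos": [0,-140,160],"turn": 0},
  ],
)

```text
time_s: 22.23
position: [0.4947, 0.1586, 0.3072]
tcp_rot: [[0.985, 0.013, -0.172], [0.172, -0.002, 0.985], [0.013, -1.0, -0.005]]
force: [-0.1, 0.9, 0.1]
opening: 0.005
```

```bash
python3 - <<'E'
from h import *
s=read_state(); print(s['time_s'],s['position'],s['force'])
img=capture('wrist');V=view('wrist'); np.savez('w16',img=img,V=V); save('w16',img)
for d in tip_of('toggle_tip','wrist')[:2]: print(d['confidence'],d['position'])
im=capture('side'); save('s16c',cv2.resize(im[170:430,220:400],None,fx=3.2,fy=2.3,interpolation=cv2.INTER_CUBIC))
for c in ('side',):
 for t in ['toggle_tip','long_pin_head','short_pin_a_head','push_plate']:
  for d in tip_of(t,c)[:2]: print(t,d['confidence'],d['position'])
E
```

```text
22.2333 [0.49473212 0.15855338 0.30723688] [-0.08960917  0.8986457   0.1219063 ]
0.87 [0.505, 0.3088, 0.1396]
toggle_tip 0.58 [0.2701, 0.6321, 0.1917]
toggle_tip 0.41 [0.5044, 0.3107, 0.1384]
long_pin_head 0.4 [0.5388, 0.088, 0.0801]
short_pin_a_head 0.65 [0.6934, 0.1029, -0.003]
short_pin_a_head 0.47 [0.4634, -0.3703, 0.0588]
push_plate 0.59 [0.5362, 0.0286, 0.0769]
push_plate 0.49 [0.6892, 0.2092, 0.0088]
```

View pics/w16.png

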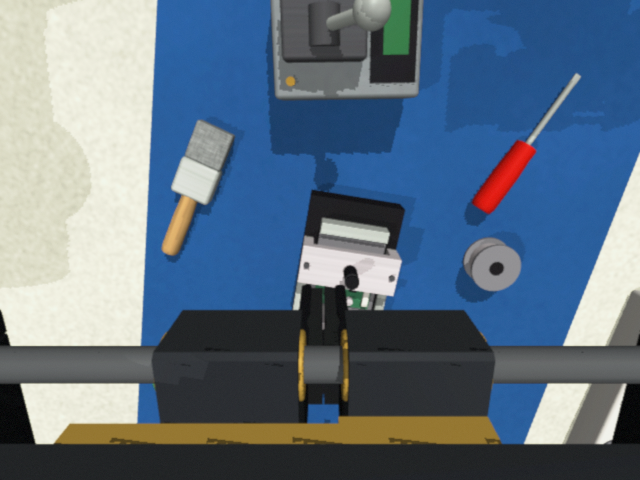

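View pics/s16c.png

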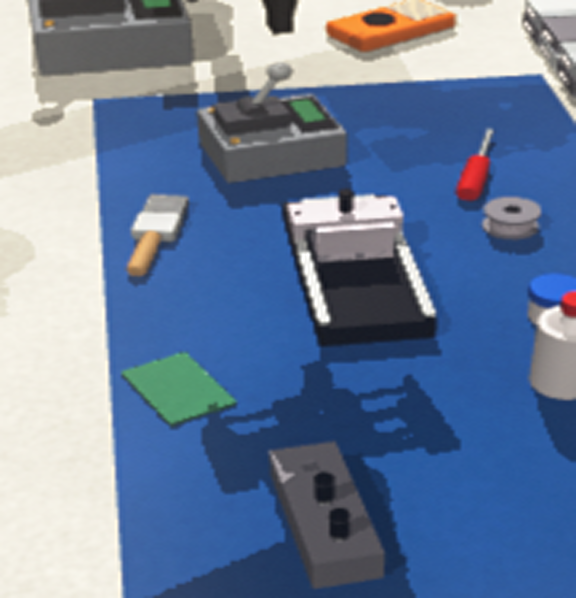

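Request:
jog_arm(
  steps=[
    {"fingers": 0,"delta_pos": [0,0,0],"turn": 0},
    {"fingers": 0,"delta_pos": [0,0,0],"turn": 0},
  ],
)

```text
time_s: 22.75
position: [0.4873, 0.1646, 0.3033]
tcp_rot: [[0.984, -0.001, -0.179], [0.179, -0.0, 0.984], [-0.001, -1.0, 0.0]]
force: [-0.5, -0.0, -0.6]
opening: 0.005
```

```bash
python3 -c "
from rig import hand_in; print(hand_in())"
```

```text
the job is handed in; nothing more can be done
None
```

The job is done and handed in at about 22.8 s; hand_in gave no verdict.

- **Carriage:** I pushed it until it stalled against its stop at 12–13 N. The network's last push-plate reading was y = 0.029, against about 0.0285 expected for home.
- **Long pin:** I took it from the rack's +y end and put it through both holes. I pressed it in the grip to 14.5 N, then pressed the head with closed fingers to about 22 N. It stopped with the head top at about 92 mm, which is fully home.
- **Toggle:** I threw the toggle on the smaller tester until it stalled at about 11 N. The ball was then at (0.505, 0.309, 0.140), against about (0.504, 0.307, 0.139) expected when fully thrown.

In the last side picture both short pins are still in the rack and the other things on the bench look unmoved. The arm ended clear of everything. The hole position I measured from the wrist camera varied by about 2–3 mm between views. I corrected for this by comparing the pin tip with the hole in the same picture, and the pin went in without side force.

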